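# Load a vial into a chest whose lid stands on a folding stay

### The arm

A 7-joint arm with a two-finger parallel gripper is mounted at the origin on a cart in front of the work surface, level with it; the furniture and walls round the work are solid. World frame = base frame: x ahead of the robot, y to its left, z up, the work surface at z = 0. Lengths are in m, angles in rad, forces in N, time in s.
With the tool pointing down it reaches from about 0.4 to 0.85 m from the base axis. Payload 10.4 kg.
Tool frame: the origin (TCP) lies midway between the tips of the shut fingers; the grasp point (between the pads) lies 19 mm behind it (manip.tcp_to_grasp is the distance from the TCP to the grasp point, in m); x points along the fingers, y is the direction in which the jaws open and shut, and the axes are right-handed (so a half turn about x gives the same grasp; the last joint's range is limited). The gripper opens to 85 mm and grips with 20 to 120 N. Pads are 22 mm wide; open, the fingers measure 114 mm over their backs; the gripper's body (76 mm by 85 mm) begins 54 mm behind the grasp point. The pads swing forward as they close: fully open they stand 13 mm farther back than shut.
Start: joints at [1.135, 0.332, -0.065, 1.46, 0.022, 1.35, -0.088], TCP at [0.251, -0.573, 0.231] pointing down, gripper open.
Joint ranges: [-2.6, 2.6], [-0.5, 2.12], [-1.47, 1.34], [0.16, 2.42], [-1.27, 4.41], [0.06, 2.06], [-2.6, 2.6]. Speed limits (rad/s): [2.22, 2.22, 2.79, 2.79, 3.14, 3.14, 3.14].

### API

Orientations are given as a unit quaternion [x, y, z, w].
In Python, from workcell import monitor, viewer, manip gives the robot as it stands. The module is installed in compiled form; this text tells all that it offers.
- The arm moves only by the tool send_rows, never from a script. Its arguments are lists of equal length, an entry for each row: "grip": the closure in counts, from 0 (fully open) to 255 (shut); "offset": the shift along the tool's x, y, z in mm, a list of three; "twist": the turn about the tool's x in degrees. In form: {"grip": [grip, ...], "offset": [[tx, ty, tz], ...], "twist": [twist, ...]}. A call has exactly 5 rows; each row is the pose to reach, as a shift and turn from the pose commanded when the call began, along the tool's axes at that moment; what a row does not reach only later rows make up. A row lasts 1/12 s, in which the tool goes at most 41.7 mm and 7.16 degrees, less where a joint would pass 70% of its speed; a pose out of reach is approached as far as the arm can. A call with a gripper value outside its range is refused whole. The fingers move at their own pace and stop on an object; "newtons" is the grip in N (left out, the last holds). Time passes only in rows, so rows that repeat a pose let the fingers close, or fill a call up. It gives the time, the measured TCP pose, the force and the opening at its end, in the units of the state.
- monitor.get_obs(): the state, without advancing time (a new reading comes with each control period).
- viewer.camera(name): name is "side" or "top"; returns (picture, depth): 480x640x3 uint8, blue, green, red; 480x640 float32, m along the optical axis (not along the pixel's ray), 0 where there is no reading.
- viewer.camera_model(name): a dict with "camera_matrix" (3x3 intrinsics, pixels), "R" (3x3) and "t" (3): a world point X has camera coordinates R X + t. Camera axes: x right, y down, z forward; pixel columns grow to the right and rows downward; lengths in m; the calibration is good to about 2 mm. A picture is of the moment at which its call begins. camera_model takes no time and is no camera call.
- manip.hand_in(): hands the job in, once; it reports no verdict.
Trained networks look in the newest picture that a camera, given by its name, has taken for a name from the list of things; names that differ only in an ending like _2 or _b are one class to them, and where a whole thing is asked for, a point or a joint stands for the part that bears it (a point fixed in the world has none). Each returns a list of dicts, best first, with "score" (0 to 1); they miss things now and then, are a little off and sometimes report something else, mostly with a low value. They report only what shows in the picture. A call takes as long as a camera call. They do not tell look-alikes from the thing itself.
- viewer.recognise(target, camera): "box" ([left, top, width, height] in pixels, round what is visible of it).
- viewer.regions_of(target, camera): "region" (480x640 bool, what is visible of it) and "box" ([left, top, width, height] in pixels, round what is visible of it).
- viewer.spot_point(target, camera): "position" ([column, row] in pixels: a listed point, or the origin of a listed thing).
The state is a dict: "clock": time; "joint_pos": joint angles; "joint_velocities": joint speeds; "tau": joint torques, N m; "position": TCP position; "ee_rot": TCP orientation; "ft_force": force on the tool from outside, world axes, zero at the start; "torque": the same for the moment, N m; "grip_width": opening from 0.0 (shut) to 1.0 (fully open).
Only numpy, scipy, OpenCV 4.12 (cv2) and the standard library are available. Lean on these libraries where they do the work, as an engineer would, in place of code of your own. Each camera call takes 0.05 s, during which the arm holds its last target.

### The job

Open the white bench chest until the folding stay at its side locks, let the lid down onto the locked stay and let go, then stand the screw-cap vial upright inside and let go of it. To close, first ease the lid up a little so that its weight is off the stay, then fold the stay by drawing its knee towards the front and let go of it with the lid still up, and bring the lid down without letting it drop, pressing until the front catch snaps and it is fully shut. Leave the two dropper bottles where they stand.

Things in the scene. Friction and masses are not known exactly. Their poses are not given: they have to be found in the camera images.
- chest: White open-topped chest fixed to the bench, 190 x 190 x 80 mm, walls 8 mm, inner floor 8 mm above the bench. Origin: centre of its underside; z up, x from its front (towards the robot) to its hinge side, y to its left. Front wall at x = -95 mm. Folding stay on its right (-y) side; sprung roller catch at the middle of the front wall, under the rim.
- lid (a joint): Lid angle, rad: 0 = shut, growing as it opens about the chest's +y axis through lid_hinge. White panel 221 x 190 x 14 mm, 0.7 kg. Starts shut and caught. The stay locks by itself once the lid is raised past 1.55; then the lid comes down only to about 1.39, resting on the stay. Most it can open: 1.66. Eased up to 1.5 to 1.6, its weight is off the stay (let go above 1.55 it may sink back to about 1.52).
- lid_hinge (a point): Middle of the hinge line: 97 mm behind the chest's origin, 82 mm above the bench. The hinge is stiff (0.6 N m friction): above about 0.8 rad the lid stays where it is left, below about 0.6 rad it falls if let go.
- lid_bar (a point): Middle of the lid's round steel bar, 12 mm thick, 112 mm long, parallel to the hinge, on posts 100 mm apart; centre 56 mm off the lid's outer face, 208 mm from the hinge along the lid. With the lid up it stands out towards the robot. 5 to 20 N here moves the lid; closing, the catch stops it 0.03 to 0.08 rad short of shut and a push down of about 5 to 15 N snaps it in.
- knee (a joint): Knee angle of the stay, rad: 0 = folded, lid shut; 2.71 = links in line; 3.40 = locked on its stop (knee bent rearwards and down). A light spring pushes it towards locked. With the lid eased up to 1.5 or more, 2 to 10 N draws the knee forward through straight; drawn on to about 2.0 it pulls the lid down to about 1.45 (up to 20 N), after which it no longer springs back to locked.
- stay_foot (a point): Point on the axis of the stay's lower pivot on the chest's right side (axis along the chest's y), 165 mm to the right of the chest's middle, level with the knee_bar point along y. Lower link: 83 mm from this axis to the knee; upper link: 83 mm from knee to lid, its upper pin in a slot with 8 mm of play.
- knee_bar (a point): Where to take the knee's bar: horizontal steel rod 10 mm thick, parallel to the hinge, sticking out 80 mm to the chest's -y from the stay, black ball end 14 mm; this point is 20 mm from the ball's centre. Moves on a circle of 83 mm about stay_foot: when folding from locked it goes forwards and up.
- vial: Screw-cap vial (the only capped vial of its kind in front; no teat), body 27 mm across, 60 mm tall, standing on the bench. Origin: centre of its underside; z up along its axis.
- dropper_a: Dropper bottle with a black teat, 29 mm across, 100 mm tall; origin at the centre of its underside. Leave it alone.
- dropper_b: Dropper bottle with a black teat, 29 mm across, 104 mm tall; origin at the centre of its underside. Leave it alone.
Mind the look-alikes: they are no part of the job. What is shaped like the vial but black or turquoise is not meant.

How it is judged:
On the way, in this order (a step that is already met when the one before it is completed fails the run):
1. the lid has been raised past the lock point and rests, let go, on the locked stay (value of joint knee above 3.25 rad and value of joint lid between 1.33 and 1.45 rad and contact force between the fingers and anything else below 0.5 N), for 0.2 s.
2. the vial stands upright in the chest, let go, the lid still on the locked stay (all of step 1 and x of vial in the frame of chest between -0.085 and 0.085 m and y of vial in the frame of chest between -0.085 and 0.085 m and z of vial in the frame of chest below 0.013 m and angle between vial's own z axis and vertical below 0.15 rad), for 0.2 s.
3. the lid has been eased up off the stay, the knee not yet drawn forward (still on its locked side) (((value of joint lid above 1.46 rad and value of joint knee above 3.22 rad) or (value of joint lid above 1.55 rad and value of joint knee above 2.9 rad))), for 0.1 s.
4. the stay is folded past straight and no longer holds the lid, which is still up and let go (value of joint knee below 2.6 rad and value of joint lid above 0.7 rad and contact force between the fingers and anything else below 0.5 N), for 0.1 s.
At the end, for the whole second after the job is handed in: The lid is shut and caught (within 0.02 rad), the vial stands upright (within 0.15 rad) and at rest on the chest's inner floor, and both dropper bottles are within 30 mm of where they stood (value of joint lid below 0.02 rad and x of vial in the frame of chest between -0.085 and 0.085 m and y of vial in the frame of chest between -0.085 and 0.085 m and z of vial in the frame of chest below 0.013 m and angle between vial's own z axis and vertical below 0.15 rad and linear speed of vial below 0.02 m/s and distance of each of dropper_a, dropper_b from where it was at the start of the episode below 0.03 m); the robot touches nothing.
It fails at once if the lid is let drop (falls faster than 2.5 rad/s) (velocity of joint lid below -2.5 rad/s and value of joint lid between 0.1 and 1.2 rad).
It fails at once if a dropper bottle is knocked over (angle between any of dropper_a, dropper_b's own z axis and vertical above 0.6 rad).
It also fails if it takes over 72 s, if anything falls off the work surface, if the arm or the gripper's body presses on something with over 40 N, if the wrist force passes 120 N, or if a joint passes its speed limit or range.

## Working session

There is one attempt and no reset: what is moved stays moved. The work goes in short steps, Python scripts to look and compute and a tool call to move; the robot and the scene stay as the last step left them, time stands still between calls to the robot, and variables do not carry over. Pictures are saved under pics/ and viewed, and the job is handed in when it is done.

Besides the shell and the picture viewer there is one more tool, called as name(argument=value, ...), one argument or row to a line, values as JSON. send_rows: Moves the arm, as the interface text tells. Its arguments: {"type":"object","properties":{"grip":{"type":"array","items":{"type":"number"}},"offset":{"type":"array","items":{"type":"array","items":{"type":"number"}}},"twist":{"type":"array","items":{"type":"number"}},"newtons":{"type":"number"}},"required":["grip","offset","twist"]}

```bash
mkdir -p pics; ls; cat > h.py <<'E'
import numpy as np, cv2
from workcell import monitor, viewer, manip
from scipy.spatial.transform import Rotation as Ro
def cm(n):
    m=viewer.camera_model(n); return np.array(m["camera_matrix"]),np.array(m["R"]),np.array(m["t"])
def back(n,u,v,d):
    K,R,t=cm(n); p=np.linalg.inv(K)@np.array([u,v,1.0])*d
    return R.T@(p-t)
def proj(n,X):
    K,R,t=cm(n); p=K@(R@np.array(X)+t); return p[:2]/p[2]
def cloud(n,D):
    K,R,t=cm(n); v,u=np.mgrid[0:480,0:640]
    P=np.stack([(u-K[0,2])/K[0,0]*D,(v-K[1,2])/K[1,1]*D,D],-1)
    return (P-t)@R
def st():
    o=monitor.get_obs(); 
    Rm=Ro.from_quat(o["ee_rot"]).as_matrix()
    print("t",round(o["clock"],2),"p",np.round(o["position"],4),"F",np.round(o["ft_force"],1),"g",round(o["grip_width"],3),"q",np.round(o["joint_pos"],2)); print(np.round(Rm,3))
    return o,Rm
E
python3 - <<'E'
from h import *
st()
for n in("top","side"):
    I,D=viewer.camera(n); cv2.imwrite(f"pics/{n}0.png",I); np.save(f"{n}0.npy",D)
    K,R,t=cm(n); print(n,K.round(1).tolist(),(-R.T@t).round(3),R.round(2).tolist())
    for tg in("chest","vial","dropper_a","lid_bar","knee_bar","stay_foot","lid_hinge"):
        r=viewer.spot_point(tg,n)
        for x in r[:4]:
            u,v=x["position"]; 
            d=D[int(np.clip(v,0,479)),int(np.clip(u,0,639))]
            print(n,tg,round(x["score"],2),np.round([u,v]),back(n,u,v,d).round(3))
E
```

```text
pics
t 0.0 p [ 0.2506 -0.5722  0.2305] F [-0.2  0.2 -1.3] g 0.997 q [ 1.14  0.33 -0.06  1.46  0.02  1.35 -0.09]
[[-0.001  0.401 -0.916]
 [ 0.001 -0.916 -0.401]
 [-1.    -0.001  0.   ]]
top [[469.5, 0.0, 311.4], [0.0, 469.5, 241.3], [0.0, 0.0, 1.0]] [0.362 0.071 1.129] [[-0.03, -1.0, 0.0], [-0.99, 0.03, -0.13], [0.13, -0.01, -0.99]]
top vial 0.65 [227. 250.] [0.489 0.259 0.055]
top vial 0.56 [261. 309.] [0.354 0.182 0.057]
top vial 0.5 [230. 306.] [0.363 0.251 0.06 ]
top vial 0.49 [238. 279.] [0.423 0.234 0.058]
top dropper_a 0.65 [196. 280.] [0.423 0.329 0.057]
top dropper_a 0.51 [202. 217.] [0.566 0.313 0.073]
top lid_bar 0.6 [334. 247.] [0.479 0.019 0.155]
top lid_bar 0.48 [197. 280.] [0.424 0.329 0.048]
top knee_bar 0.64 [399. 226.] [ 0.534 -0.136  0.076]
top lid_hinge 0.71 [315. 164.] [0.676 0.051 0.097]
side [[491.0, 0.0, 323.4], [0.0, 491.0, 240.4], [0.0, 0.0, 1.0]] [0.146 0.863 0.504] [[-0.91, -0.42, -0.0], [-0.17, 0.36, -0.92], [0.39, -0.83, -0.4]]
side chest 0.94 [301. 284.] [0.539 0.127 0.05 ]
side chest 0.25 [354. 220.] [0.474 0.023 0.157]
side vial 0.85 [332. 357.] [0.417 0.251 0.004]
side vial 0.74 [384. 347.] [0.346 0.198 0.011]
side vial 0.71 [362. 371.] [0.356 0.273 0.01 ]
side vial 0.68 [288. 355.] [0.484 0.281 0.007]
side dropper_a 0.74 [305. 393.] [0.415 0.355 0.01 ]
side dropper_a 0.66 [229. 356.] [0.428 0.506 0.175]
side lid_bar 0.86 [354. 221.] [0.471 0.03  0.158]
side knee_bar 0.66 [302. 284.] [0.535 0.128 0.052]
side lid_hinge 0.72 [254. 242.] [ 0.796 -0.103  0.   ]
```

View pics/top0.png

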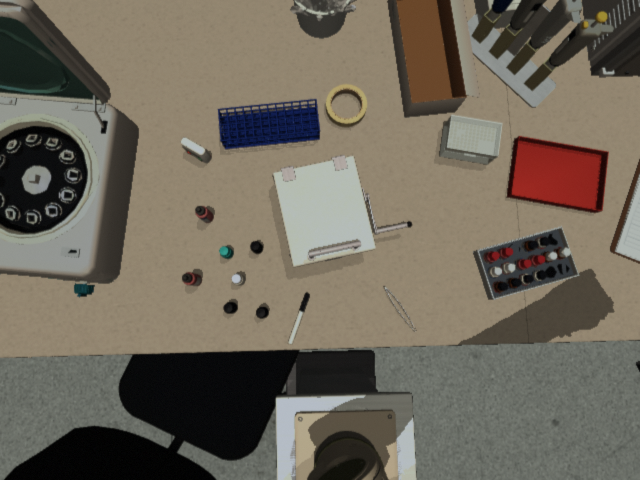

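View pics/side0.png

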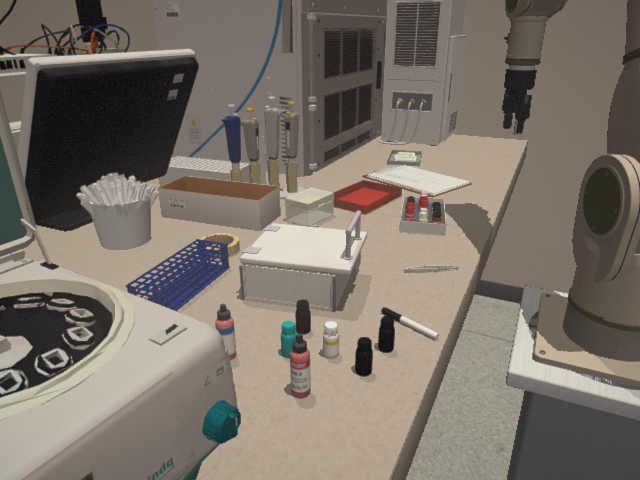

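```bash
cat > fit.py <<'E'
from h import *
D=np.load("top0.npy"); I=cv2.imread("pics/top0.png"); P=cloud("top",D)
z=P[...,2]; m=(z>0.085)&(z<0.11)&(P[...,0]>0.4)&(P[...,0]<0.75)&(P[...,1]>-0.1)&(P[...,1]<0.2)
m=cv2.morphologyEx(m.astype(np.uint8),cv2.MORPH_OPEN,np.ones((5,5)))
print("z lid",np.median(z[m>0]))
pts=P[m>0][:,:2].astype(np.float32)
r=cv2.minAreaRect(pts*1000);print(r, cv2.boxPoints(r).round())
mb=(z>0.14)&(z<0.18)&(P[...,0]>0.4)&(P[...,0]<0.75)&(P[...,1]>-0.15)&(P[...,1]<0.2)
b=P[mb]; r2=cv2.minAreaRect((b[:,:2]*1000).astype(np.float32));print("bar",r2,np.median(b[:,2]))
mk=(P[...,0]>0.48)&(P[...,0]<0.6)&(P[...,1]<-0.1)&(P[...,1]>-0.2)&(z>0.04)
k=P[mk]; print(len(k), k.min(0),k.max(0)); 
i=k[k[:,1]<k[:,1].min()+0.012]; print("ball",i.mean(0),i[:,2].max())
S=viewer
mv=[(238,279),(204,213),(190,279)]
for u,v in mv:
    w=P[v-8:v+9,u-8:u+9].reshape(-1,3); w=w[w[:,2]>0.03]; t=w[w[:,2]>w[:,2].max()-0.008]; print(u,v,w[:,2].max(),t.mean(0),w.mean(0))
cv2.imwrite("pics/crop0.png",cv2.resize(I[130:330,160:440],None,fx=2.8,fy=2.8,interpolation=cv2.INTER_CUBIC))
Is=cv2.imread("pics/side0.png"); cv2.imwrite("pics/crop1.png",cv2.resize(Is[200:400,200:460],None,fx=2.8,fy=2.8,interpolation=cv2.INTER_CUBIC))
E
python3 fit.py
```

```text
z lid 0.09573247985153391
((573.6629028320312, 33.841064453125), (226.85581970214844, 194.82484436035156), 11.093652725219727) [[444. 108.]
 [481. -84.]
 [704. -40.]
 [666. 151.]]
bar ((476.209228515625, 17.604633331298828), (12.212892532348633, 111.51522064208984), 10.750265121459961) 0.15633998586182749
130 [ 0.52226674 -0.16427441  0.06711709] [ 0.54232408 -0.1000359   0.07987024]
ball [ 0.5365278  -0.15875568  0.07414206] 0.07987024219280224
238 279 0.06441835372207619 [0.42476173 0.23839893 0.05942083] [0.42348543 0.23593478 0.05336653]
204 213 1.1290378865250434 [0.36180979 0.07068816 1.12903789] [0.57276284 0.30877849 0.08387105]
190 279 1.1290378865250434 [0.36180979 0.07068816 1.12903789] [0.4251189  0.33672676 0.0805486 ]
```

View pics/crop0.png

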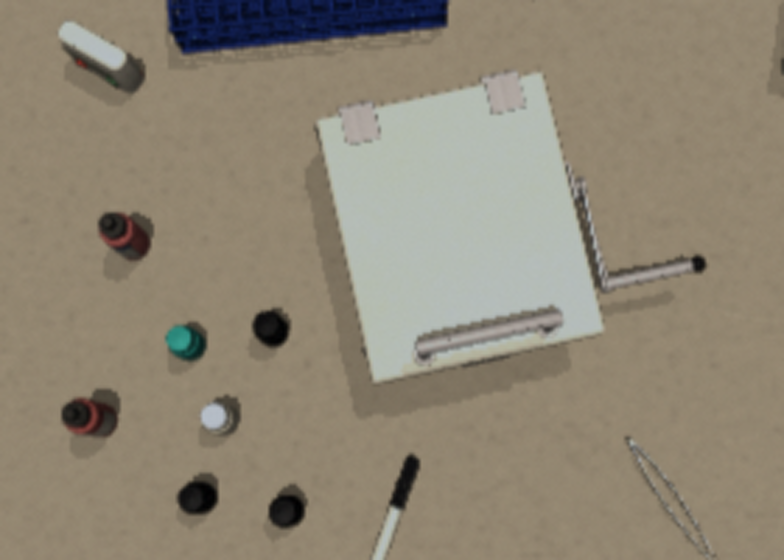

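View pics/crop1.png

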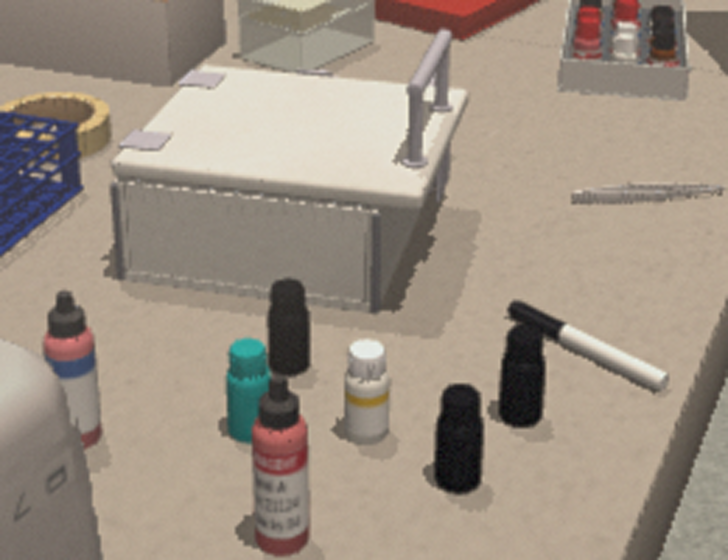

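```bash
cat > plan.py <<'E'
from h import *
import sys
def to(target,yaw=None,o=None):
    o,Rm=st()
    d=np.array(target)-o["position"]; off=Rm.T@d*1000
    cy=np.degrees(np.arctan2(Rm[1,1],Rm[0,1]))
    print("yaw",round(cy,1),"offset mm",off.round(1),"dist",np.linalg.norm(off).round())
    if yaw is not None: print("twist",((cy-yaw+180)%360)-180)
    return off
if __name__=="__main__":
    a=[float(x) for x in sys.argv[1:]]
    to(a[:3],a[3] if len(a)>3 else None)
E
python3 plan.py 0.476 0.0176 0.231 10.9
```

```text
t 0.8 p [ 0.2507 -0.5725  0.2313] F [ 0.   0.1 -0.1] g 1.004 q [ 1.14  0.33 -0.06  1.46  0.02  1.35 -0.09]
[[ 0.     0.401 -0.916]
 [-0.    -0.916 -0.401]
 [-1.     0.     0.   ]]
yaw -66.3 offset mm [ 3.000e-01 -4.502e+02 -4.431e+02] dist 632.0
twist -77.24766603558574
```

send_rows(
  grip=[0,0,0,0,0],
  offset=[
    [0,-28,-28],
    [0,-56,-55],
    [0,-84,-83],
    [0,-112,-110],
    [0,-140,-138],
  ],
  twist=[-7,-14,-21,-28,-35],
  newtons=40,
)

```text
clock: 1.22
position: [0.3212, -0.3872, 0.2314]
ee_rot: [-0.615, -0.348, 0.616, -0.348]
ft_force: [0.8, -0.1, 0.3]
grip_width: 0.998
```

```bash
python3 plan.py 0.476 0.0176 0.231 10.9
```

```text
t 1.22 p [ 0.3212 -0.3872  0.2314] F [ 0.8 -0.1  0.3] g 0.998 q [ 1.02  0.08 -0.25  1.77  0.02  1.3   0.23]
[[-0.     0.857 -0.515]
 [-0.001 -0.515 -0.857]
 [-1.     0.     0.001]]
yaw -31.0 offset mm [ 1.000e-01 -7.600e+01 -4.267e+02] dist 433.0
twist -41.921169717367974
```

send_rows(
  grip=[0,0,0,0,0],
  offset=[
    [0,-7,-40],
    [0,-14,-80],
    [0,-21,-120],
    [0,-28,-160],
    [0,-35,-200],
  ],
  twist=[-7,-14,-21,-28,-35],
)

```text
clock: 1.63
position: [0.3954, -0.198, 0.2316]
ee_rot: [0.482, 0.517, -0.482, 0.517]
ft_force: [1.4, 0.3, 0.2]
grip_width: 0.999
```

```bash
python3 plan.py 0.476 0.0176 0.231 10.9
```

```text
t 1.63 p [ 0.3954 -0.198   0.2316] F [1.4 0.3 0.2] g 0.999 q [ 0.83 -0.05 -0.45  1.89 -0.02  1.3   0.46]
[[ 0.001  0.998  0.07 ]
 [-0.001  0.07  -0.998]
 [-1.     0.     0.001]]
yaw 4.0 offset mm [   0.5   95.4 -209.5] dist 230.0
twist -6.912193202015601
```

send_rows(
  grip=[0,0,0,0,0],
  offset=[
    [0,17,-37],
    [0,34,-74],
    [0,51,-111],
    [0,68,-148],
    [0,85,-185],
  ],
  twist=[-4,-7,-7,-7,-7],
)

```text
clock: 2.05
position: [0.4686, -0.0079, 0.2318]
ee_rot: [0.452, 0.544, -0.451, 0.545]
ft_force: [2.0, -0.9, -0.8]
grip_width: 1.002
```

```bash
python3 plan.py 0.476 0.0176 0.132 10.9
```

```text
t 2.05 p [ 0.4686 -0.0079  0.2318] F [ 2.  -0.9 -0.8] g 1.002 q [ 0.61  0.02 -0.69  1.82  0.02  1.3   0.1 ]
[[ 0.001  0.983  0.185]
 [-0.001  0.185 -0.983]
 [-1.     0.001  0.001]]
yaw 10.6 offset mm [ 99.8  11.9 -23.8] dist 103.0
twist -0.259126927520839
```

send_rows(
  grip=[0,0,0,0,0],
  offset=[
    [10,6,-12],
    [40,12,-24],
    [70,12,-24],
    [100,12,-24],
    [100,12,-24],
  ],
  twist=[0,0,0,0,0],
)

```text
clock: 2.47
position: [0.4724, 0.0159, 0.1267]
ee_rot: [0.45, 0.547, -0.453, 0.542]
ft_force: [-0.9, -0.1, -0.5]
grip_width: 0.999
```

```bash
python3 plan.py 0.476 0.0176 0.132 10.9; python3 - <<'E'
from h import *
for n in("side","top"):
    I,D=viewer.camera(n); cv2.imwrite(f"pics/{n}1.png",I[150:350,180:460])
E
```

```text
t 2.47 p [0.4724 0.0159 0.1267] F [-0.9 -0.1 -0.5] g 0.999 q [ 0.55  0.16 -0.72  1.94  0.11  1.09 -0.03]
[[-0.007  0.983  0.185]
 [ 0.001  0.185 -0.983]
 [-1.    -0.007 -0.002]]
yaw 10.7 offset mm [-5.4  3.8 -1. ] dist 7.0
twist -0.21284071825647288
```

View pics/side1.png

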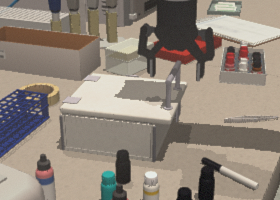

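send_rows(
  grip=[120,255,255,255,255],
  offset=[
    [0,0,0],
    [0,0,0],
    [0,0,0],
    [0,0,0],
    [0,0,0],
  ],
  twist=[0,0,0,0,0],
  newtons=50,
)

```text
clock: 2.98
position: [0.4759, 0.0158, 0.132]
ee_rot: [0.452, 0.544, -0.451, 0.545]
ft_force: [-0.6, 0.3, -0.9]
grip_width: 0.301
```

```bash
python3 plan.py 0.476 0.0176 0.132 10.9
```

```text
t 2.98 p [0.4759 0.0158 0.132 ] F [-0.6  0.3 -0.9] g 0.301 q [ 0.55  0.15 -0.72  1.93  0.11  1.09 -0.03]
[[ 0.001  0.983  0.185]
 [-0.     0.185 -0.983]
 [-1.     0.001  0.001]]
yaw 10.6 offset mm [ 0.   0.4 -1.7] dist 2.0
twist -0.26158467567231014
```

send_rows(
  grip=[255,255,255,255,255],
  offset=[
    [0,0,0],
    [0,0,0],
    [0,0,0],
    [0,0,0],
    [0,0,0],
  ],
  twist=[0,0,0,0,0],
)

```text
clock: 3.4
position: [0.4761, 0.0159, 0.1318]
ee_rot: [0.452, 0.544, -0.451, 0.545]
ft_force: [1.8, -0.1, 4.9]
grip_width: 0.123
```

```bash
cat > arc.py <<'E'
import sys,numpy as np
# a0, per-row angle step: cumulative offsets
a0,da=float(sys.argv[1]),float(sys.argv[2])
f=lambda a:np.array([-(208*np.sin(a)+70*np.cos(a)),-208*np.cos(a)+70*np.sin(a)])
n=int(sys.argv[3]) if len(sys.argv)>3 else 5
b=a0
for k in range(n):
    print(round(b,2),[ (np.round(f(b+da*i)-f(b),0)).astype(int).tolist() for i in range(1,6)]); b+=5*da
E
python3 arc.py 0 0.05 7; python3 plan.py 0.476 0.0176 0.132 10.9
```

```text
0.0 [[-10, 4], [-20, 8], [-30, 13], [-40, 18], [-49, 24]]
0.25 [[-9, 6], [-18, 13], [-26, 20], [-34, 27], [-42, 35]]
0.5 [[-7, 8], [-14, 17], [-20, 26], [-26, 35], [-32, 45]]
0.75 [[-5, 10], [-9, 20], [-13, 30], [-17, 40], [-20, 51]]
1.0 [[-2, 11], [-4, 22], [-6, 32], [-6, 43], [-7, 54]]
1.25 [[0, 11], [1, 22], [3, 33], [5, 44], [7, 54]]
1.5 [[3, 11], [7, 21], [11, 31], [15, 41], [20, 51]]
t 3.4 p [0.4761 0.0159 0.1318] F [ 1.8 -0.1  4.9] g 0.123 q [ 0.55  0.15 -0.72  1.93  0.11  1.09 -0.03]
[[ 0.001  0.983  0.185]
 [-0.     0.185 -0.983]
 [-1.     0.001  0.   ]]
yaw 10.7 offset mm [-0.2  0.2 -1.7] dist 2.0
twist -0.24731789546905247
```

send_rows(
  grip=[255,255,255,255,255],
  offset=[
    [-10,4,0],
    [-20,8,0],
    [-30,13,0],
    [-40,18,0],
    [-49,24,0],
  ],
  twist=[0,0,0,0,0],
  newtons=60,
)

```text
clock: 3.82
position: [0.4979, 0.0202, 0.18]
ee_rot: [0.45, 0.545, -0.452, 0.543]
ft_force: [-4.2, -1.7, -5.7]
grip_width: 0.117
```

```bash
python3 plan.py 0.476 0.0176 0.132 10.9;python3 - <<'E'
from h import *
I,D=viewer.camera("side"); cv2.imwrite("pics/side2.png",I[150:350,180:460])
E
```

```text
t 3.82 p [0.4979 0.0202 0.18  ] F [-4.2 -1.7 -5.7] g 0.117 q [ 0.54  0.16 -0.72  1.82  0.11  1.21 -0.03]
[[-0.004  0.983  0.185]
 [-0.     0.185 -0.983]
 [-1.    -0.004 -0.   ]]
yaw 10.6 offset mm [ 48.1 -21.8  -1.5] dist 53.0
twist -0.2548588739540776
```

View pics/side2.png

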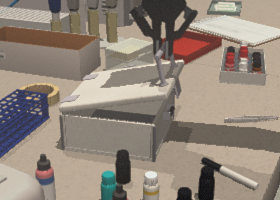

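Lid is opening (front edge raised, bar in the jaws). I'll continue along the arc.

send_rows(
  grip=[255,255,255,255,255],
  offset=[
    [-9,6,0],
    [-18,13,0],
    [-26,20,0],
    [-34,27,0],
    [-42,35,0],
  ],
  twist=[0,0,0,0,0],
)

```text
clock: 4.28
position: [0.5305, 0.0265, 0.222]
ee_rot: [0.449, 0.546, -0.454, 0.542]
ft_force: [-16.4, -1.7, 6.3]
grip_width: 0.115
```

send_rows(
  grip=[255,255,255,255,255],
  offset=[
    [-7,8,0],
    [-14,17,0],
    [-20,26,0],
    [-26,35,0],
    [-32,45,0],
  ],
  twist=[0,0,0,0,0],
)

```text
clock: 4.7
position: [0.5759, 0.0351, 0.2566]
ee_rot: [0.45, 0.545, -0.453, 0.544]
ft_force: [-16.7, -0.6, 17.1]
grip_width: 0.11
```

send_rows(
  grip=[255,255,255,255,255],
  offset=[
    [-5,10,0],
    [-9,20,0],
    [-13,30,0],
    [-17,40,0],
    [-20,51,0],
  ],
  twist=[0,0,0,0,0],
)

```text
clock: 5.12
position: [0.6273, 0.0452, 0.2761]
ee_rot: [0.451, 0.545, -0.452, 0.544]
ft_force: [-9.1, 0.1, 12.2]
grip_width: 0.116
```

```bash
python3 plan.py 0.6811 0.056 0.132 10.9;python3 - <<'E'
from h import *
I,D=viewer.camera("side"); cv2.imwrite("pics/side3.png",I[150:350,180:460])
E
```

```text
t 5.12 p [0.6273 0.0452 0.2761] F [-9.1  0.1 12.2] g 0.116 q [ 0.37  0.41 -0.7   1.35  0.26  1.48 -0.13]
[[-0.001  0.983  0.185]
 [-0.     0.185 -0.983]
 [-1.    -0.001  0.   ]]
yaw 10.7 offset mm [144.   55.   -0.7] dist 154.0
twist -0.22580918691107854
```

View pics/side3.png

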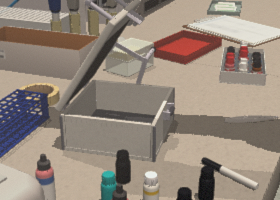

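send_rows(
  grip=[255,255,255,255,255],
  offset=[
    [-2,11,0],
    [-4,22,0],
    [-6,32,0],
    [-6,43,0],
    [-7,54,0],
  ],
  twist=[0,0,0,0,0],
)

```text
clock: 5.58
position: [0.6805, 0.0554, 0.2817]
ee_rot: [0.451, 0.545, -0.452, 0.544]
ft_force: [-4.4, 1.8, -3.3]
grip_width: 0.122
```

send_rows(
  grip=[255,255,255,255,255],
  offset=[
    [0,11,0],
    [1,22,0],
    [3,33,0],
    [5,44,0],
    [7,54,0],
  ],
  twist=[0,0,0,0,0],
)

```text
clock: 6.0
position: [0.7338, 0.0657, 0.2747]
ee_rot: [0.451, 0.545, -0.451, 0.544]
ft_force: [-5.1, 1.1, 2.2]
grip_width: 0.117
```

```bash
python3 plan.py 0.6811 0.056 0.132 10.9;python3 - <<'E'
from h import *
for n in("side","top"):
    I,D=viewer.camera(n); cv2.imwrite(f"pics/{n}4.png",I);np.save(n+"4.npy",D)
E
```

```text
t 6.0 p [0.7338 0.0657 0.2747] F [-5.1  1.1  2.2] g 0.117 q [ 0.2   0.66 -0.65  0.99  0.38  1.6  -0.15]
[[-0.002  0.983  0.186]
 [ 0.001  0.186 -0.983]
 [-1.    -0.001 -0.001]]
yaw 10.7 offset mm [ 1.428e+02 -5.340e+01 -1.000e-01] dist 152.0
twist -0.18790294221372505
```

View pics/side4.png

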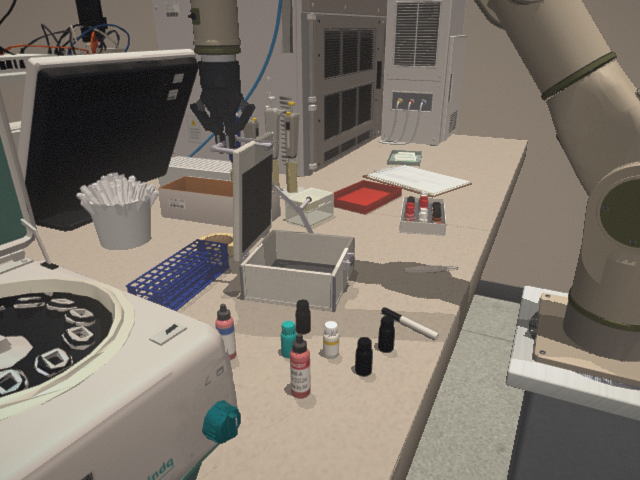

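View pics/top4.png

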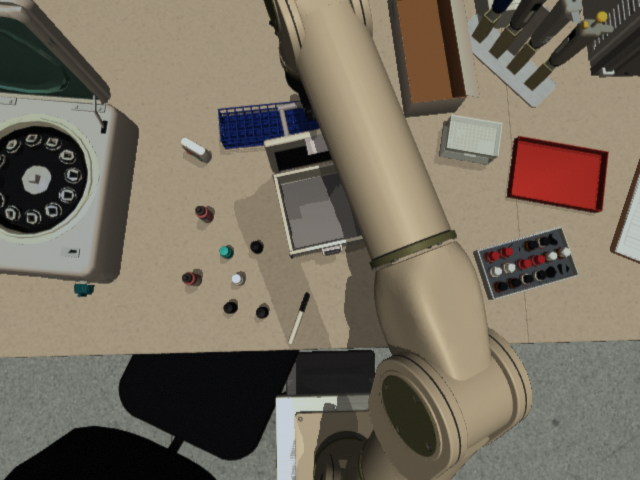

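send_rows(
  grip=[255,255,255,255,255],
  offset=[
    [3,8,0],
    [5,16,0],
    [8,23,0],
    [8,24,0],
    [8,24,0],
  ],
  twist=[0,0,0,0,0],
)

```text
clock: 6.52
position: [0.7572, 0.0701, 0.2659]
ee_rot: [0.451, 0.545, -0.451, 0.544]
ft_force: [1.0, 6.2, -3.9]
grip_width: 0.118
```

```bash
python3 plan.py 0.6811 0.056 0.132 10.9;python3 arc.py 1.61 -0.046 1; python3 - <<'E'
from h import *
for n in("side",):
    I,D=viewer.camera(n); cv2.imwrite(f"pics/{n}5.png",cv2.resize(I[100:320,180:400],None,fx=2.5,fy=2.5))
E
```

```text
t 6.52 p [0.7572 0.0701 0.2659] F [ 1.   6.2 -3.9] g 0.118 q [ 0.16  0.71 -0.63  0.91  0.4   1.61 -0.14]
[[-0.001  0.983  0.186]
 [ 0.001  0.186 -0.983]
 [-1.    -0.001 -0.001]]
yaw 10.7 offset mm [ 1.34e+02 -7.73e+01 -1.00e-01] dist 155.0
twist -0.17728587218533676
1.61 [[-3, -10], [-6, -19], [-9, -29], [-11, -39], [-12, -49]]
```

View pics/side5.png

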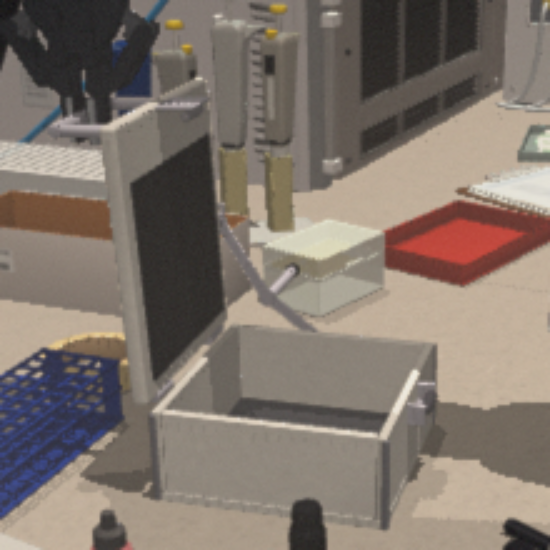

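send_rows(
  grip=[255,255,255,255,255],
  offset=[
    [-3,-10,0],
    [-6,-19,0],
    [-9,-29,0],
    [-11,-39,0],
    [-12,-47,0],
  ],
  twist=[0,0,0,0,0],
)

```text
clock: 6.98
position: [0.7111, 0.0612, 0.2791]
ee_rot: [0.452, 0.544, -0.45, 0.545]
ft_force: [3.3, 6.5, -1.6]
grip_width: 0.11
```

```bash
python3 plan.py 0.6811 0.056 0.132 10.9; python3 - <<'E'
from h import *
for n in("side",):
    I,D=viewer.camera(n); cv2.imwrite(f"pics/{n}6.png",cv2.resize(I[100:320,180:400],None,fx=2.5,fy=2.5))
E
```

```text
t 6.98 p [0.7111 0.0612 0.2791] F [ 3.3  6.5 -1.6] g 0.11 q [ 0.24  0.6  -0.66  1.08  0.35  1.57 -0.15]
[[ 0.002  0.983  0.186]
 [ 0.001  0.186 -0.983]
 [-1.     0.003 -0.001]]
yaw 10.7 offset mm [147.1 -30.8  -0.3] dist 150.0
twist -0.2059290697652898
```

View pics/side6.png

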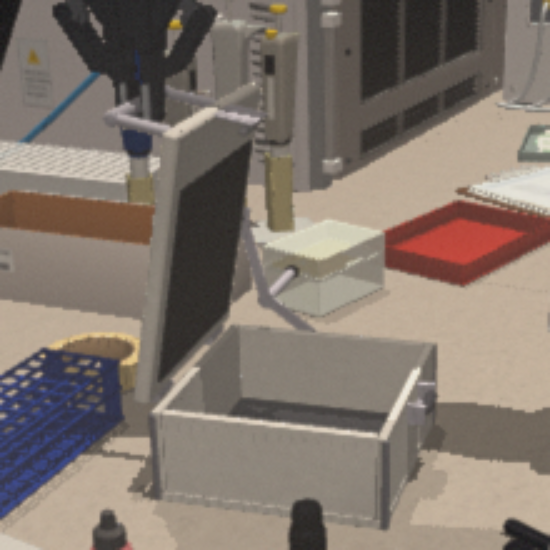

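send_rows(
  grip=[150,150,150,150,150],
  offset=[
    [0,0,0],
    [0,0,0],
    [0,0,0],
    [0,0,0],
    [0,0,0],
  ],
  twist=[0,0,0,0,0],
)

```text
clock: 7.45
position: [0.7116, 0.0598, 0.2783]
ee_rot: [0.452, 0.544, -0.452, 0.544]
ft_force: [1.0, 0.5, 0.7]
grip_width: 0.407
```

```bash
python3 plan.py 0.6811 0.056 0.132 10.9; python3 - <<'E'
from h import *
for n in("side",):
    I,D=viewer.camera(n); cv2.imwrite(f"pics/{n}7.png",cv2.resize(I[100:320,180:400],None,fx=2.5,fy=2.5))
E
```

```text
t 7.45 p [0.7116 0.0598 0.2783] F [1.  0.5 0.7] g 0.407 q [ 0.23  0.6  -0.66  1.07  0.35  1.57 -0.15]
[[ 0.     0.983  0.184]
 [-0.     0.184 -0.983]
 [-1.     0.     0.   ]]
yaw 10.6 offset mm [146.3 -30.7  -1.9] dist 150.0
twist -0.28359397510328677
```

View pics/side7.png

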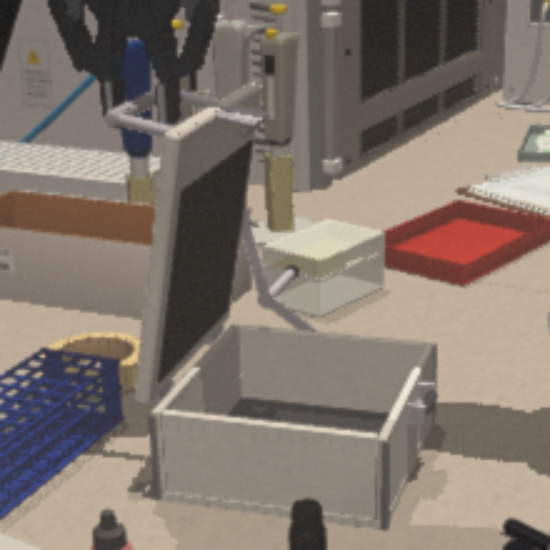

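send_rows(
  grip=[150,150,150,150,150],
  offset=[
    [-35,0,0],
    [-75,0,0],
    [-90,-20,-10],
    [-90,-55,-25],
    [-90,-92,-42],
  ],
  twist=[0,0,-7,-14,-21],
)

```text
clock: 7.92
position: [0.6131, 0.0849, 0.3686]
ee_rot: [0.344, 0.618, -0.343, 0.618]
ft_force: [-0.1, 0.1, 1.4]
grip_width: 0.412
```

```bash
python3 - <<'E'
from h import *
for n,f in(("top","top4"),("side","side4")):
    D=np.load(f+".npy"); I=cv2.imread(f"pics/{f}.png"); P=cloud(n,D)
    m=(abs(P[...,0]-.424)<.025)&(abs(P[...,1]-.237)<.025)&(P[...,2]>.006)&(P[...,2]<.08)
    q=P[m]
    for lo,hi in((.01,.02),(.02,.04),(.046,.056),(.056,.07)):
        s=q[(q[:,2]>lo)&(q[:,2]<hi)]; print(n,lo,len(s),s.mean(0).round(4) if len(s) else "",np.ptp(s[:,:2],axis=0).round(3) if len(s) else "",(s.max(0)[:2]+s.min(0)[:2])/2 if len(s) else "")
E
python3 plan.py 0.424 0.237 0.2 80
```

```text
top 0.01 9 [0.4183 0.2296 0.0167] [0.016 0.014] [0.41910358 0.23264948]
top 0.02 16 [0.4197 0.2303 0.0312] [0.021 0.018] [0.42321843 0.23467768]
top 0.046 16 [0.422  0.2342 0.0528] [0.021 0.018] [0.42440061 0.23682447]
top 0.056 64 [0.4248 0.2385 0.0592] [0.02  0.019] [0.42424801 0.23828422]
side 0.01 80 [0.4206 0.2497 0.0149] [0.024 0.018] [0.42304816 0.24633936]
side 0.02 170 [0.4209 0.2499 0.0304] [0.024 0.017] [0.42304862 0.24740533]
side 0.046 72 [0.4218 0.2473 0.0512] [0.021 0.016] [0.42486824 0.24518918]
side 0.056 88 [0.4244 0.242  0.0585] [0.02  0.021] [0.42423505 0.24150704]
t 7.92 p [0.6131 0.0849 0.3686] F [-0.1  0.1  1.4] g 0.412 q [ 0.34  0.38 -0.78  1.2   0.27  1.66  0.18]
[[ 0.001  0.849  0.529]
 [ 0.001  0.529 -0.849]
 [-1.     0.002 -0.   ]]
yaw 31.9 offset mm [ 168.5  -80.4 -229.1] dist 295.0
twist -48.080498560552996
```

send_rows(
  grip=[150,150,150,150,150],
  offset=[
    [15,-11,-35],
    [35,-22,-67],
    [56,-32,-99],
    [80,-43,-130],
    [105,-54,-160],
  ],
  twist=[-7,-14,-21,-28,-35],
)

```text
clock: 8.33
position: [0.482, 0.1934, 0.2627]
ee_rot: [0.141, 0.692, -0.141, 0.693]
ft_force: [0.3, 1.1, 0.4]
grip_width: 0.416
```

```bash

python3 plan.py 0.4245 0.2395 0.15 80
```

```text
t 8.33 p [0.482  0.1934 0.2627] F [0.3 1.1 0.4] g 0.416 q [ 0.4   0.19 -0.97  1.65  0.16  1.39  0.58]
[[ 0.001  0.391  0.92 ]
 [-0.     0.92  -0.391]
 [-1.     0.     0.001]]
yaw 67.0 offset mm [112.6  20.  -71.2] dist 135.0
twist -13.008239593332007
```

send_rows(
  grip=[120,120,120,120,120],
  offset=[
    [20,6,-22],
    [45,12,-44],
    [75,18,-65],
    [100,20,-71],
    [113,20,-71],
  ],
  twist=[-5,-10,-13,-13,-13],
)

```text
clock: 8.75
position: [0.4238, 0.2395, 0.1481]
ee_rot: [0.062, 0.705, -0.063, 0.704]
ft_force: [-0.2, -0.4, 0.6]
grip_width: 0.532
```

```bash

python3 plan.py 0.4245 0.2395 0.022 80; python3 - <<'E'
from h import *
for n in("side",):
    I,D=viewer.camera(n); cv2.imwrite(f"pics/{n}8.png",cv2.resize(I[200:420,230:450],None,fx=2.5,fy=2.5))
E
```

```text
t 8.75 p [0.4238 0.2395 0.1481] F [-0.2 -0.4  0.6] g 0.532 q [ 0.33  0.23 -1.02  1.88  0.21  1.15  0.62]
[[-0.002  0.177  0.984]
 [-0.001  0.984 -0.177]
 [-1.    -0.002 -0.001]]
yaw 79.8 offset mm [126.1   0.3   0.9] dist 126.0
twist -0.17346623131425076
```

View pics/side8.png

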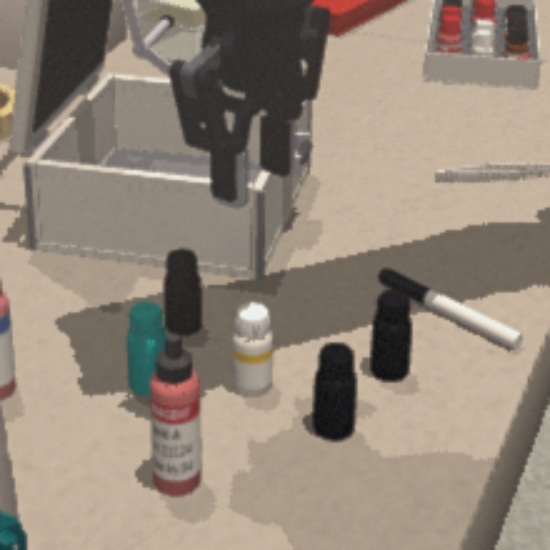

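send_rows(
  grip=[120,120,120,120,120],
  offset=[
    [30,0,0],
    [60,0,0],
    [90,0,0],
    [120,0,0],
    [134,0,0],
  ],
  twist=[0,0,0,0,0],
)

```text
clock: 9.22
position: [0.4264, 0.2374, 0.0139]
ee_rot: [0.064, 0.705, -0.065, 0.703]
ft_force: [0.8, 0.3, -0.8]
grip_width: 0.527
```

send_rows(
  grip=[255,255,255,255,255],
  offset=[
    [0,0,0],
    [0,0,0],
    [0,0,0],
    [0,0,0],
    [0,0,0],
  ],
  twist=[0,0,0,0,0],
  newtons=30,
)

```text
clock: 9.63
position: [0.4272, 0.2391, 0.0176]
ee_rot: [0.064, 0.703, -0.064, 0.705]
ft_force: [-0.0, 0.2, -0.3]
grip_width: 0.307
```

```bash

python3 plan.py 0.4245 0.2395 0.022 80; python3 - <<'E'
from h import *
for n in("side",):
    I,D=viewer.camera(n); cv2.imwrite(f"pics/{n}9.png",cv2.resize(I[200:420,230:450],None,fx=2.5,fy=2.5))
E
```

```text
t 9.63 p [0.4272 0.2391 0.0176] F [-0.   0.2 -0.3] g 0.307 q [ 0.19  0.44 -0.91  1.99  0.43  0.92  0.45]
[[ 0.002  0.18   0.984]
 [ 0.     0.984 -0.18 ]
 [-1.     0.001  0.002]]
yaw 79.6 offset mm [-4.4 -0.1 -2.7] dist 5.0
twist -0.3839734704249622
```

View pics/side9.png

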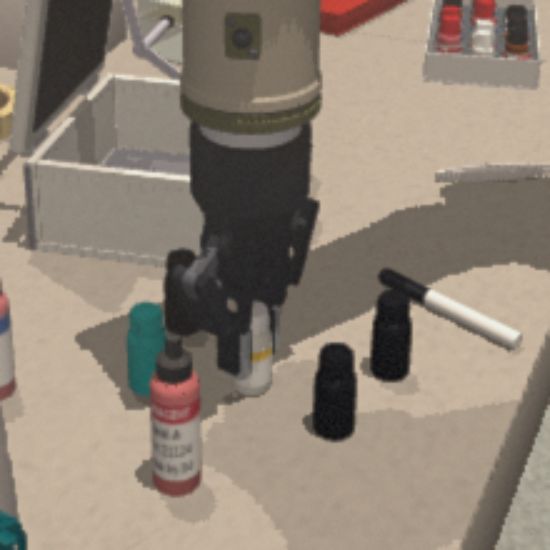

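send_rows(
  grip=[255,255,255,255,255],
  offset=[
    [-15,0,0],
    [-45,0,0],
    [-80,0,0],
    [-115,0,0],
    [-150,0,0],
  ],
  twist=[0,0,0,0,0],
)

```text
clock: 10.1
position: [0.4257, 0.2391, 0.1683]
ee_rot: [0.064, 0.704, -0.064, 0.704]
ft_force: [0.9, -0.6, -0.1]
grip_width: 0.309
```

```bash

python3 plan.py 0.5565 0.032 0.167 80; python3 - <<'E'
from h import *
for n in("side",):
    I,D=viewer.camera(n); cv2.imwrite(f"pics/{n}10.png",cv2.resize(I[150:420,200:450],None,fx=2.,fy=2.))
E
```

```text
t 10.1 p [0.4257 0.2391 0.1683] F [ 0.9 -0.6 -0.1] g 0.309 q [ 0.36  0.2  -1.04  1.85  0.19  1.19  0.64]
[[ 0.     0.179  0.984]
 [-0.     0.984 -0.179]
 [-1.    -0.     0.   ]]
yaw 79.7 offset mm [   1.4 -180.3  165.8] dist 245.0
twist -0.3126448225212357
```

View pics/side10.png

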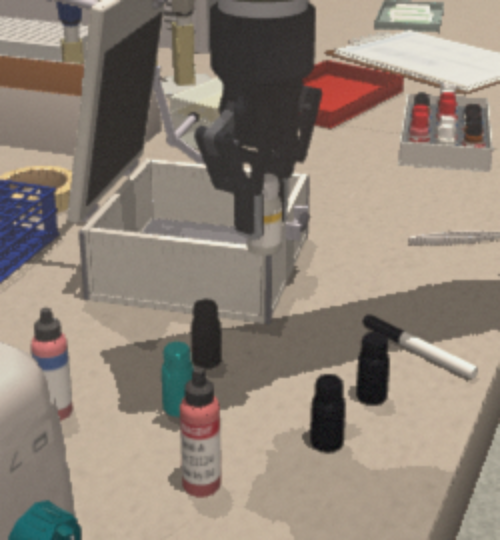

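send_rows(
  grip=[255,255,255,255,255],
  offset=[
    [0,-20,18],
    [0,-46,42],
    [0,-74,68],
    [0,-102,94],
    [0,-130,120],
  ],
  twist=[0,0,0,0,0],
)

```text
clock: 10.57
position: [0.5216, 0.0877, 0.167]
ee_rot: [0.063, 0.704, -0.064, 0.705]
ft_force: [0.2, 0.1, -0.5]
grip_width: 0.308
```

send_rows(
  grip=[255,255,255,255,255],
  offset=[
    [0,-26,24],
    [0,-44,40],
    [0,-50,46],
    [0,-50,46],
    [20,-50,46],
  ],
  twist=[0,0,0,0,0],
)

```text
clock: 10.98
position: [0.5588, 0.0333, 0.1495]
ee_rot: [0.064, 0.702, -0.063, 0.706]
ft_force: [0.2, 0.2, 0.2]
grip_width: 0.303
```

```bash

python3 plan.py 0.5565 0.032 0.027 80; python3 - <<'E'
from h import *
for n in("side",):
    I,D=viewer.camera(n); cv2.imwrite(f"pics/{n}11.png",cv2.resize(I[100:370,200:450],None,fx=2.,fy=2.))
E
```

```text
t 10.98 p [0.5588 0.0333 0.1495] F [0.2 0.2 0.2] g 0.303 q [ 0.58  0.37 -0.87  1.71  0.3   1.2   1.02]
[[ 0.005  0.18   0.984]
 [ 0.001  0.984 -0.18 ]
 [-1.     0.002  0.005]]
yaw 79.7 offset mm [122.5  -1.9  -2.6] dist 123.0
twist -0.34631935470164876
```

View pics/side11.png

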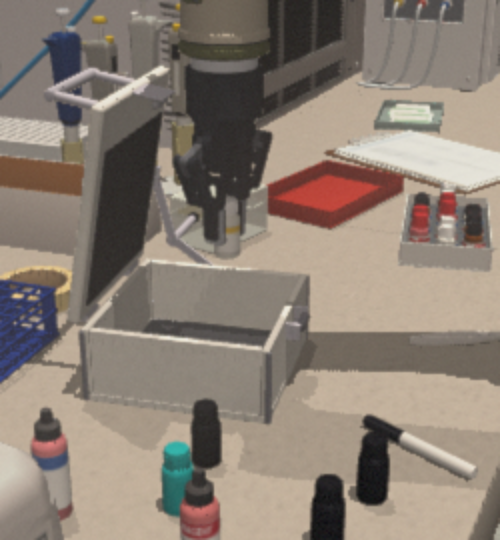

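send_rows(
  grip=[255,255,255,255,255],
  offset=[
    [30,0,0],
    [60,0,0],
    [90,0,0],
    [108,0,0],
    [116,0,0],
  ],
  twist=[0,0,0,0,0],
)

```text
clock: 11.45
position: [0.5548, 0.0335, 0.0282]
ee_rot: [0.063, 0.706, -0.063, 0.703]
ft_force: [0.6, -0.6, -0.4]
grip_width: 0.31
```

```bash

python3 plan.py 0.5565 0.032 0.027 80; python3 - <<'E'
from h import *
for n in("side",):
    I,D=viewer.camera(n); cv2.imwrite(f"pics/{n}12.png",cv2.resize(I[100:370,200:450],None,fx=2.,fy=2.))
E
python3 plan.py 0.5565 0.032 0.027 80
```

```text
t 11.45 p [0.5548 0.0335 0.0282] F [ 0.6 -0.6 -0.4] g 0.31 q [ 0.51  0.52 -0.79  1.81  0.44  1.    0.93]
[[-0.004  0.177  0.984]
 [ 0.     0.984 -0.177]
 [-1.    -0.    -0.004]]
yaw 79.8 offset mm [ 1.2 -1.1  2. ] dist 3.0
twist -0.22250611514277807
t 11.5 p [0.555  0.0333 0.0282] F [-1.6  0.4 -1.3] g 0.305 q [ 0.51  0.52 -0.79  1.81  0.44  1.    0.93]
[[-0.004  0.178  0.984]
 [ 0.     0.984 -0.178]
 [-1.    -0.    -0.004]]
yaw 79.8 offset mm [ 1.2 -1.   1.8] dist 2.0
twist -0.23320135575022505
```

View pics/side12.png

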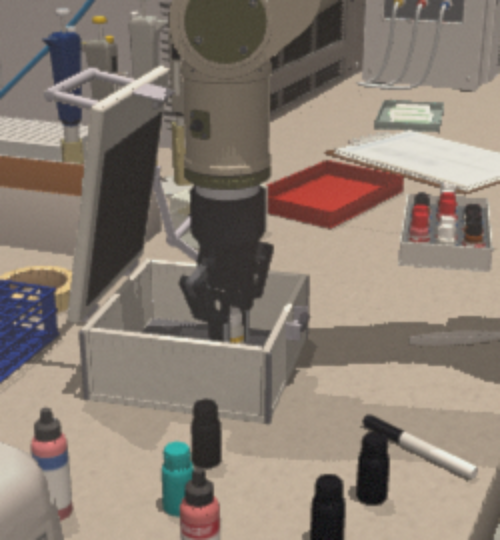

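send_rows(
  grip=[255,255,255,255,255],
  offset=[
    [1,0,0],
    [2,0,0],
    [3,0,0],
    [3,0,0],
    [3,0,0],
  ],
  twist=[0,0,0,0,0],
)

```text
clock: 11.92
position: [0.5575, 0.0321, 0.0281]
ee_rot: [0.064, 0.704, -0.064, 0.705]
ft_force: [0.6, -0.1, -0.9]
grip_width: 0.308
```

```bash

python3 plan.py 0.5565 0.032 0.027 80
```

```text
t 11.92 p [0.5575 0.0321 0.0281] F [ 0.6 -0.1 -0.9] g 0.308 q [ 0.51  0.52 -0.79  1.81  0.44  0.99  0.93]
[[ 0.001  0.18   0.984]
 [-0.     0.984 -0.18 ]
 [-1.    -0.     0.001]]
yaw 79.6 offset mm [ 1.1 -0.2 -1. ] dist 2.0
twist -0.3532692427099846
```

send_rows(
  grip=[255,255,255,255,255],
  offset=[
    [1,0,0],
    [2,0,0],
    [2.5,0,0],
    [3,0,0],
    [3,0,0],
  ],
  twist=[0,0,0,0,0],
)

```text
clock: 12.33
position: [0.5569, 0.032, 0.0242]
ee_rot: [0.064, 0.704, -0.064, 0.704]
ft_force: [0.1, 0.1, -0.3]
grip_width: 0.304
```

```bash

python3 plan.py 0.5565 0.032 0.027 80
```

```text
t 12.33 p [0.5569 0.032  0.0242] F [ 0.1  0.1 -0.3] g 0.304 q [ 0.51  0.53 -0.79  1.81  0.44  0.99  0.93]
[[-0.     0.18   0.984]
 [-0.     0.984 -0.18 ]
 [-1.    -0.    -0.   ]]
yaw 79.7 offset mm [-2.8 -0.1 -0.4] dist 3.0
twist -0.3485407786610608
```

send_rows(
  grip=[255,255,255,255,255],
  offset=[
    [1,0,0],
    [2,0,0],
    [2.5,0,0],
    [2.5,0,0],
    [2.5,0,0],
  ],
  twist=[0,0,0,0,0],
)

```text
clock: 12.75
position: [0.5573, 0.0321, 0.0239]
ee_rot: [0.063, 0.704, -0.064, 0.704]
ft_force: [-11.5, -2.6, 27.7]
grip_width: 0.302
```

```bash

python3 plan.py 0.5565 0.032 0.027 80; python3 - <<'E'
from h import *
for n in("side",):
    I,D=viewer.camera(n); cv2.imwrite(f"pics/{n}13.png",cv2.resize(I[190:310,230:370],None,fx=4.,fy=4.))
E
```

```text
t 12.75 p [0.5573 0.0321 0.0239] F [-11.5  -2.6  27.7] g 0.302 q [ 0.51  0.53 -0.79  1.81  0.44  0.99  0.92]
[[ 0.     0.18   0.984]
 [-0.002  0.984 -0.18 ]
 [-1.    -0.001  0.001]]
yaw 79.6 offset mm [-3.1 -0.2 -0.8] dist 3.0
twist -0.3520546918094851
```

View pics/side13.png

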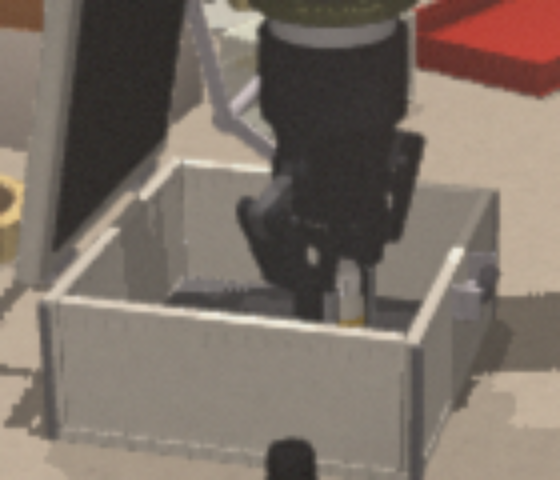

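send_rows(
  grip=[255,255,130,130,130],
  offset=[
    [-1,0,0],
    [-2,0,0],
    [-2,0,0],
    [-2,0,0],
    [-2,0,0],
  ],
  twist=[0,0,0,0,0],
)

```text
clock: 13.22
position: [0.557, 0.032, 0.0236]
ee_rot: [0.064, 0.704, -0.064, 0.704]
ft_force: [0.1, 0.3, -0.2]
grip_width: 0.487
```

```bash

python3 plan.py 0.5565 0.032 0.19 80
```

```text
t 13.22 p [0.557  0.032  0.0236] F [ 0.1  0.3 -0.2] g 0.487 q [ 0.51  0.53 -0.79  1.81  0.44  0.99  0.93]
[[-0.     0.18   0.984]
 [ 0.     0.984 -0.18 ]
 [-1.     0.    -0.   ]]
yaw 79.6 offset mm [-1.664e+02 -1.000e-01 -5.000e-01] dist 166.0
twist -0.3507749554031534
```

send_rows(
  grip=[130,130,130,130,130],
  offset=[
    [-20,0,0],
    [-55,0,0],
    [-95,0,0],
    [-135,0,0],
    [-175,0,0],
  ],
  twist=[0,0,0,0,0],
)

```text
clock: 13.63
position: [0.5565, 0.0322, 0.2004]
ee_rot: [0.064, 0.704, -0.064, 0.704]
ft_force: [0.5, -0.5, -0.4]
grip_width: 0.495
```

send_rows(
  grip=[150,150,150,150,150],
  offset=[
    [-40,0,0],
    [-80,0,0],
    [-120,0,0],
    [-155,0,0],
    [-165,0,0],
  ],
  twist=[7,14,21,28,35],
)

```text
clock: 14.05
position: [0.5581, 0.0327, 0.3695]
ee_rot: [0.275, 0.649, -0.274, 0.654]
ft_force: [1.1, 0.5, 0.7]
grip_width: 0.414
```

```bash

 python3 - <<'E'
from h import *
for n in("side","top"):
    I,D=viewer.camera(n); cv2.imwrite(f"pics/{n}14.png",I); np.save(n+"14.npy",D)
    P=cloud(n,D)
    for tg in ("knee_bar","stay_foot","lid_bar","vial"):
        for x in viewer.spot_point(tg,n)[:3]:
            u,v=x["position"]; d=D[int(v),int(u)]; print(n,tg,round(x["score"],2),np.round([u,v]),back(n,u,v,d).round(3))
E
python3 plan.py 0.7116 0.0598 0.368 10.9;
```

```text
side knee_bar 0.71 [292. 212.] [ 0.676 -0.096  0.104]
side lid_bar 0.67 [239. 140.] [0.705 0.059 0.302]
side vial 0.83 [303. 329.] [0.493 0.208 0.011]
side vial 0.75 [289. 354.] [0.483 0.278 0.007]
side vial 0.69 [318. 281.] [0.506 0.12  0.061]
top vial 0.65 [254. 248.] [0.493 0.197 0.057]
top vial 0.6 [233. 307.] [0.36  0.248 0.045]
top vial 0.49 [229. 250.] [0.492 0.256 0.043]
t 14.55 p [0.5568 0.0319 0.363 ] F [-0.6  0.1 -0.2] g 0.409 q [ 0.54  0.23 -0.82  1.38  0.17  1.6   0.52]
[[-0.001  0.711  0.703]
 [ 0.     0.703 -0.711]
 [-1.    -0.001 -0.001]]
yaw 44.7 offset mm [ -5.2 129.6  89.1] dist 157.0
twist 33.804968176333404
```

View pics/side14.png

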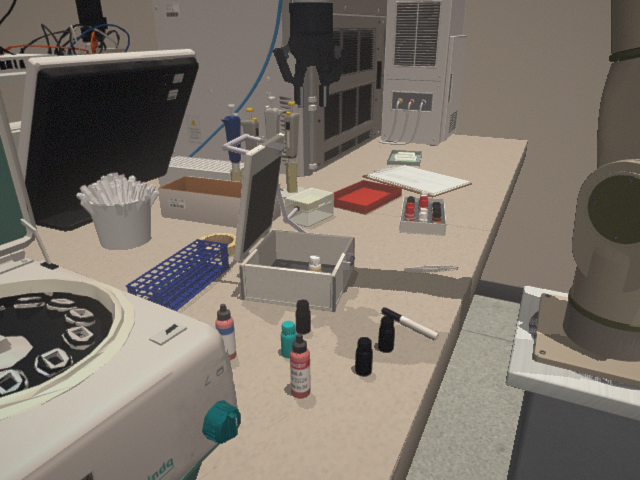

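View pics/top14.png

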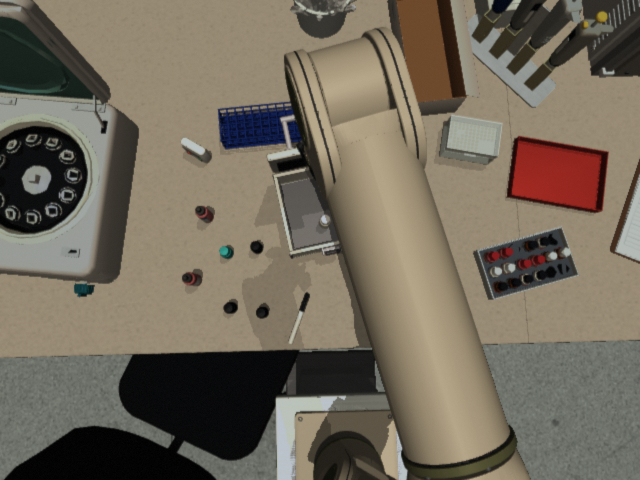

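```bash

 python3 - <<'E'
from h import *
I=cv2.imread("pics/side14.png"); cv2.imwrite("pics/c14.png",cv2.resize(I[150:270,230:350],None,fx=5,fy=5,interpolation=cv2.INTER_CUBIC))
E
```

```text
(no output)
```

View pics/c14.png

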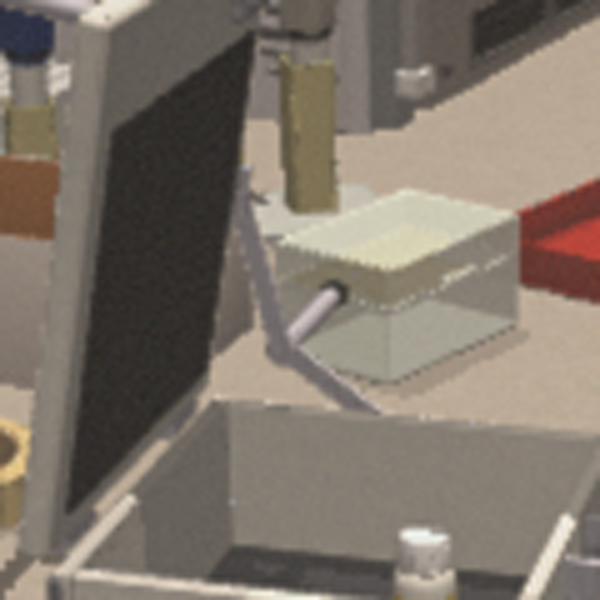

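```bash
cat >> h.py <<'E'
O=np.array([.586,.0375,0]); yaw=np.radians(10.8)
C=np.array([[np.cos(yaw),-np.sin(yaw),0],[np.sin(yaw),np.cos(yaw),0],[0,0,1]])
def w2c(X): return C.T@(np.array(X)-O)
def c2w(X): return C@np.array(X)+O
def ray_y(n,u,v,y):
    K,R,t=cm(n); c=-R.T@t; d=R.T@np.linalg.inv(K)@np.array([u,v,1.])
    c=w2c(c); d=C.T@d; return c+d*(y-c[1])/d[1]
E
python3 - <<'E'
from h import *
D=np.load("side14.npy")
print("ball",ray_y("side",297.6,208,-.185),"knee",ray_y("side",286.8,220,-.105))
for u,v in((292,214),(290,216),(294,212),(297,208),(287,220)):
    d=D[v,u]; print(u,v,w2c(back("side",u,v,d)).round(4))
# bar folded: ball chest
print(w2c([.5365,-.1588,.073]))
# upper links: lid pin approx crop(243,180), lower link visible crop (375,408)
for (u,v) in ((278.6,186),(305,231.6)): print(ray_y("side",u,v,-.105))
for (u,v) in ((279,187),(303,230)): print(w2c(back("side",u,v,D[v,u])).round(3))
E
```

```text
ball [ 0.0622156  -0.185       0.10047504] knee [ 0.06363146 -0.105       0.09893993]
292 214 [ 0.0612 -0.1371  0.1023]
290 216 [ 0.0605 -0.1196  0.1037]
294 212 [ 0.061 -0.152  0.102]
297 208 [ 0.0605 -0.1747  0.1042]
287 220 [ 0.0615 -0.1002  0.1009]
[-0.08540617 -0.18354761  0.073     ]
[ 0.08031498 -0.105       0.17878053]
[ 0.02059316 -0.105       0.07450177]
[ 0.074 -0.091  0.181]
[ 0.025 -0.105  0.078]
```

send_rows(
  grip=[150,150,150,150,150],
  offset=[
    [-5,27,18],
    [-5,54,36],
    [-5,81,54],
    [-5,108,72],
    [-5,130,89],
  ],
  twist=[7,14,21,28,34],
)

```text
clock: 14.97
position: [0.7136, 0.0606, 0.3674]
ee_rot: [0.453, 0.543, -0.453, 0.543]
ft_force: [0.5, -0.7, 0.8]
grip_width: 0.413
```

```bash

python3 plan.py 0.7116 0.0598 0.279 10.7;
```

```text
t 14.97 p [0.7136 0.0606 0.3674] F [ 0.5 -0.7  0.8] g 0.413 q [ 0.19  0.61 -0.67  0.87  0.37  1.76 -0.14]
[[-0.001  0.984  0.179]
 [-0.     0.179 -0.984]
 [-1.    -0.001  0.   ]]
yaw 10.3 offset mm [88.4 -1.9  0.5] dist 88.0
twist -0.37263195426299944
```

send_rows(
  grip=[150,150,150,150,150],
  offset=[
    [15,-1,0],
    [40,-1,0],
    [65,-1,0],
    [84,-1,0],
    [88,-1,0],
  ],
  twist=[0,0,0,0,0],
)

```text
clock: 15.38
position: [0.7099, 0.0594, 0.2762]
ee_rot: [0.45, 0.546, -0.453, 0.543]
ft_force: [-1.5, -0.5, -0.9]
grip_width: 0.415
```

```bash

python3 plan.py 0.7116 0.0598 0.279 10.7;python3 - <<'E'
from h import *
for n in("side",):
    I,D=viewer.camera(n); cv2.imwrite(f"pics/{n}15.png",cv2.resize(I[100:320,180:400],None,fx=2.5,fy=2.5))
E
```

```text
t 15.38 p [0.7099 0.0594 0.2762] F [-1.5 -0.5 -0.9] g 0.415 q [ 0.25  0.61 -0.68  1.07  0.37  1.58 -0.15]
[[-0.006  0.983  0.186]
 [-0.001  0.186 -0.983]
 [-1.    -0.006 -0.   ]]
yaw 10.7 offset mm [-2.8  1.7 -0.1] dist 3.0
twist -0.0018470826215377656
```

View pics/side15.png

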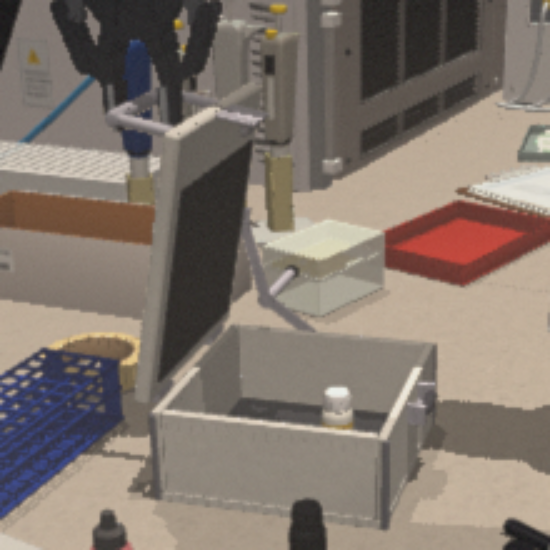

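send_rows(
  grip=[255,255,255,255,255],
  offset=[
    [0,0,0],
    [0,0,0],
    [0,0,0],
    [0,0,0],
    [0,0,0],
  ],
  twist=[0,0,0,0,0],
  newtons=40,
)

```text
clock: 15.85
position: [0.7115, 0.06, 0.2825]
ee_rot: [0.452, 0.544, -0.451, 0.545]
ft_force: [-0.4, -2.2, 5.7]
grip_width: 0.123
```

```bash
python3 arc.py 1.39 0.03 2
python3 plan.py 0.7116 0.0598 0.279 10.7
```

```text
1.39 [[1, 7], [2, 13], [4, 19], [5, 26], [7, 32]]
1.54 [[2, 6], [4, 12], [7, 19], [9, 25], [12, 31]]
t 15.85 p [0.7115 0.06   0.2825] F [-0.4 -2.2  5.7] g 0.123 q [ 0.24  0.6  -0.68  1.07  0.37  1.58 -0.15]
[[ 0.002  0.983  0.185]
 [ 0.     0.185 -0.983]
 [-1.     0.002  0.   ]]
yaw 10.6 offset mm [3.5 0.1 0.3] dist 3.0
twist -0.05301165101684546
```

send_rows(
  grip=[255,255,255,255,255],
  offset=[
    [1,8,0],
    [3,16,0],
    [5,24,0],
    [7,31,0],
    [7,31,0],
  ],
  twist=[0,0,0,0,0],
)

```text
clock: 16.27
position: [0.7428, 0.0661, 0.2748]
ee_rot: [0.452, 0.544, -0.451, 0.545]
ft_force: [2.9, -0.6, 4.6]
grip_width: 0.124
```

send_rows(
  grip=[255,255,150,150,150],
  offset=[
    [0,0,0],
    [0,0,0],
    [0,0,0],
    [0,0,0],
    [0,0,0],
  ],
  twist=[0,0,0,0,0],
)

```text
clock: 16.68
position: [0.7412, 0.0656, 0.2733]
ee_rot: [0.451, 0.544, -0.452, 0.544]
ft_force: [0.6, 0.2, -0.9]
grip_width: 0.412
```

```bash

python3 plan.py 0.7116 0.0598 0.279 10.7;python3 - <<'E'
from h import *
for n in("side",):
    I,D=viewer.camera(n); np.save("side16.npy",D);cv2.imwrite("pics/side16f.png",I);cv2.imwrite(f"pics/{n}16.png",cv2.resize(I[100:320,180:400],None,fx=2.5,fy=2.5))
E
```

```text
t 16.68 p [0.7412 0.0656 0.2733] F [ 0.6  0.2 -0.9] g 0.412 q [ 0.19  0.68 -0.66  0.97  0.4   1.61 -0.15]
[[-0.001  0.983  0.185]
 [-0.     0.185 -0.983]
 [-1.    -0.001  0.   ]]
yaw 10.7 offset mm [ -5.6 -30.2   0.3] dist 31.0
twist -0.04198070506490126
```

View pics/side16.png

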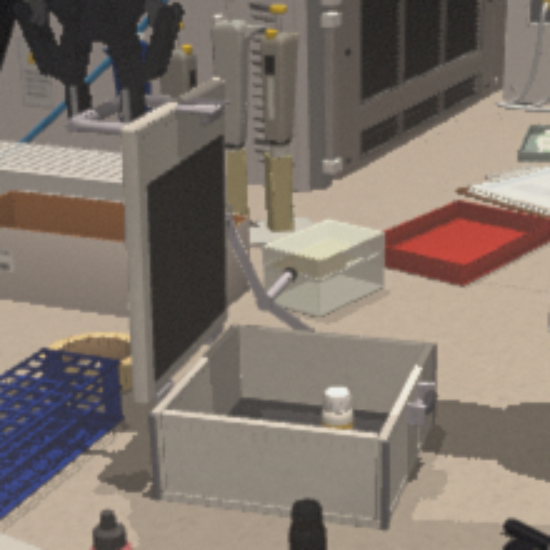

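```bash
python3 - <<'E'
from h import *
from plan import to
I=cv2.imread("pics/side16f.png");D=np.load("side16.npy")
cv2.imwrite("pics/c16.png",cv2.resize(I[180:250,260:330],None,fx=8,fy=8,interpolation=cv2.INTER_CUBIC))
for u,v in ((294,212),(290,216),(297,208),(296,209)): print(w2c(back("side",u,v,D[v,u])).round(4))
t=c2w([.063,-.165,.37]);print(t);to(t,10.8)
E
```

```text
[ 0.0629 -0.1578  0.0997]
[ 0.0631 -0.1275  0.1006]
[ 0.0623 -0.1804  0.102 ]
[ 0.0646 -0.1796  0.0996]
[ 0.67880201 -0.11277237  0.37      ]
t 16.73 p [0.7413 0.0656 0.2734] F [ 0.3 -1.2  0.9] g 0.41 q [ 0.19  0.68 -0.66  0.97  0.4   1.61 -0.15]
[[-0.001  0.983  0.185]
 [-0.     0.185 -0.983]
 [-1.    -0.001  0.   ]]
yaw 10.7 offset mm [-96.5 -94.5 163.7] dist 212.0
twist -0.1412258237285755
```

View pics/c16.png

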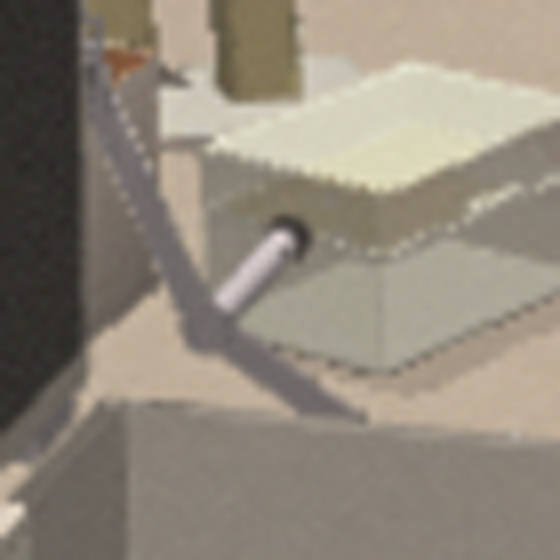

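send_rows(
  grip=[150,150,150,150,150],
  offset=[
    [-40,0,0],
    [-80,0,0],
    [-100,-10,18],
    [-100,-30,52],
    [-100,-50,86],
  ],
  twist=[0,0,0,0,0],
)

```text
clock: 17.15
position: [0.7082, -0.0269, 0.3749]
ee_rot: [0.451, 0.545, -0.45, 0.545]
ft_force: [1.2, -1.2, -0.4]
grip_width: 0.409
```

send_rows(
  grip=[120,120,120,120,120],
  offset=[
    [0,-19,35],
    [0,-38,70],
    [0,-43,78],
    [20,-43,78],
    [50,-43,78],
  ],
  twist=[0,0,0,0,0],
)

```text
clock: 17.57
position: [0.681, -0.1141, 0.3262]
ee_rot: [0.453, 0.542, -0.451, 0.545]
ft_force: [0.7, 0.0, -0.5]
grip_width: 0.531
```

```bash
python3 - <<'E'
from h import *
from plan import to
t=c2w([.065,-.165,.079]);print(t);to(t,10.8)
for n in("side","top"):
    I,D=viewer.camera(n); cv2.imwrite(f"pics/{n}17.png",I)
E
```

```text
[ 0.68076659 -0.11239761  0.079     ]
t 17.57 p [ 0.681  -0.1141  0.3262] F [ 0.7  0.  -0.5] g 0.531 q [ 0.5   0.53 -0.67  1.07  0.32  1.63  0.11]
[[ 0.005  0.983  0.182]
 [-0.001  0.182 -0.983]
 [-1.     0.005  0.002]]
yaw 10.5 offset mm [247.2  -1.1  -2.2] dist 247.0
twist -0.30823181296469215
```

View pics/side17.png

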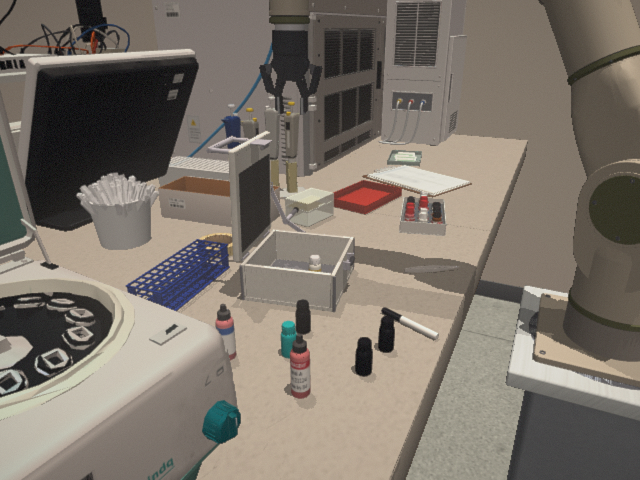

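View pics/top17.png

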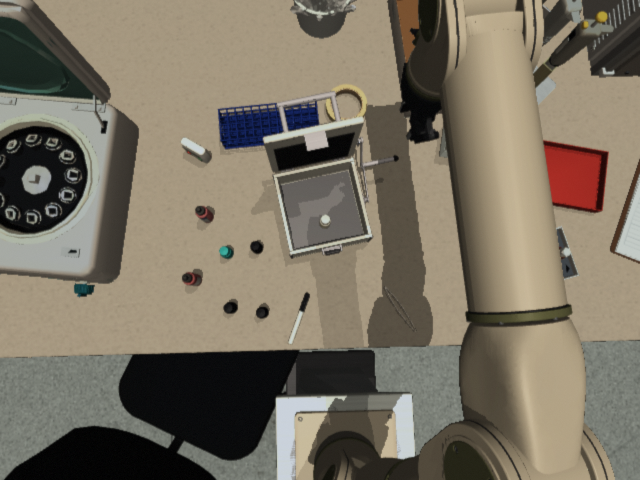

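```bash
python3 - <<'E'
from h import *
n="top";K,R,t=cm(n); c=-R.T@t; d=R.T@np.linalg.inv(K)@np.array([396.,158,1.])
print(w2c(c+d*(.099-c[2])/d[2]))
I=cv2.imread("pics/top17.png");cv2.imwrite("pics/c17.png",cv2.resize(I[120:200,340:430],None,fx=6,fy=6))
E
```

```text
[ 0.06578161 -0.18525911  0.099     ]
```

View pics/c17.png

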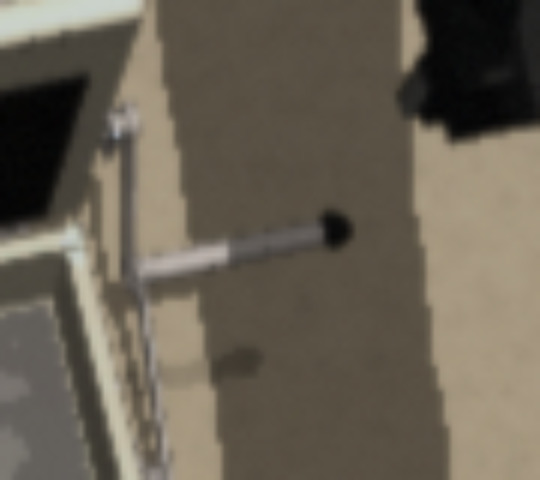

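send_rows(
  grip=[120,120,120,120,120],
  offset=[
    [30,0,-1],
    [65,0,-2],
    [100,-1,-2],
    [135,-1,-2],
    [170,-1,-2],
  ],
  twist=[0,0,0,0,0],
)

```text
clock: 18.08
position: [0.6797, -0.1107, 0.154]
ee_rot: [0.451, 0.544, -0.451, 0.545]
ft_force: [0.5, -0.4, 0.4]
grip_width: 0.53
```

send_rows(
  grip=[120,120,120,120,120],
  offset=[
    [25,1,1],
    [50,1,1],
    [66,1,1],
    [74,1,1],
    [74,1,1],
  ],
  twist=[0,0,0,0,0],
)

```text
clock: 18.5
position: [0.68, -0.1115, 0.0789]
ee_rot: [0.451, 0.545, -0.452, 0.544]
ft_force: [0.2, 0.1, 0.4]
grip_width: 0.533
```

```bash
python3 - <<'E'
from h import *
from plan import to
t=c2w([.065,-.165,.079]);to(t,10.8)
for n in("side",):
    I,D=viewer.camera(n); cv2.imwrite(f"pics/{n}18.png",cv2.resize(I[100:280,210:390],None,fx=3,fy=3))
E
```

```text
t 18.5 p [ 0.68   -0.1115  0.0789] F [0.2 0.1 0.4] g 0.533 q [ 0.52  0.67 -0.63  1.41  0.4   1.2   0.04]
[[-0.002  0.983  0.185]
 [ 0.     0.185 -0.983]
 [-1.    -0.002 -0.001]]
yaw 10.7 offset mm [-0.1  0.6  1. ] dist 1.0
twist -0.1267455516177165
```

View pics/side18.png

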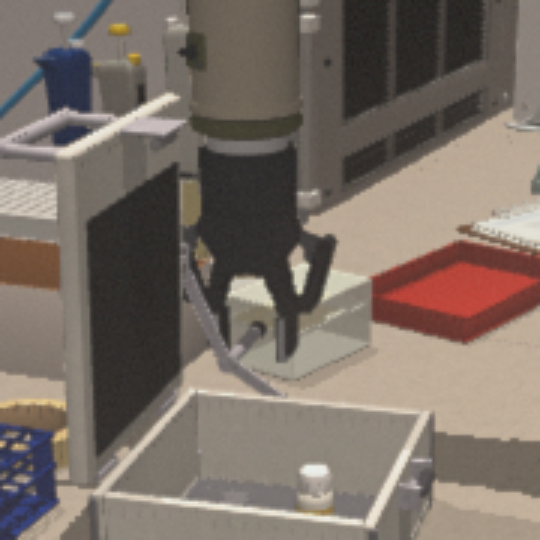

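Rod is between the fingers. Close gently.

send_rows(
  grip=[255,255,255,255,255],
  offset=[
    [0,0,0],
    [0,0,0],
    [0,0,0],
    [0,0,0],
    [0,0,0],
  ],
  twist=[0,0,0,0,0],
  newtons=30,
)

```text
clock: 18.97
position: [0.6817, -0.1117, 0.0814]
ee_rot: [0.452, 0.543, -0.451, 0.545]
ft_force: [3.6, 0.8, 4.3]
grip_width: 0.101
```

```bash
python3 - <<'E'
from h import *
st()
f=np.array([-.005,.0524]); k=np.array([.065,.098]); a0=np.degrees(np.arctan2(*(k-f)[::-1])); print(a0,np.linalg.norm(k-f))
r=83
P=lambda a: r*np.array([-np.sin(np.radians(a)),np.cos(np.radians(a))])
for s in range(0,60,5): print(s,(P(a0+s)-P(a0)).round(1))
E
```

```text
t 18.97 p [ 0.6817 -0.1117  0.0814] F [3.6 0.8 4.3] g 0.101 q [ 0.52  0.67 -0.63  1.41  0.4   1.2   0.04]
[[ 0.004  0.983  0.185]
 [-0.     0.185 -0.983]
 [-1.     0.003  0.001]]
33.081370326045786 0.08354256400183084
0 [0. 0.]
5 [-5.9 -4.2]
10 [-11.4  -8.9]
15 [-16.5 -14.1]
20 [-21.1 -19.7]
25 [-25.1 -25.7]
30 [-28.7 -32. ]
35 [-31.7 -38.6]
40 [-34.1 -45.4]
45 [-35.9 -52.4]
50 [-37.1 -59.5]
55 [-37.6 -66.8]
```

send_rows(
  grip=[255,255,255,255,255],
  offset=[
    [-4,-3,0],
    [-9,-7,0],
    [-14,-11,0],
    [-18,-16,0],
    [-21,-20,0],
  ],
  twist=[0,0,0,0,0],
)

```text
clock: 19.38
position: [0.6629, -0.1153, 0.1031]
ee_rot: [0.453, 0.543, -0.45, 0.546]
ft_force: [8.2, -0.5, 4.0]
grip_width: 0.101
```

```bash
python3 - <<'E'
from h import *
o,R=st(); print(w2c(o["position"]))
for n in("side",):
    I,D=viewer.camera(n); cv2.imwrite(f"pics/{n}19.png",cv2.resize(I[100:280,210:390],None,fx=3,fy=3))
E
```

```text
t 19.38 p [ 0.6629 -0.1153  0.1031] F [ 8.2 -0.5  4. ] g 0.101 q [ 0.56  0.61 -0.64  1.45  0.38  1.21  0.05]
[[ 0.006  0.983  0.185]
 [-0.     0.185 -0.983]
 [-1.     0.006  0.001]]
[ 0.04695231 -0.16449239  0.10309935]
```

View pics/side19.png

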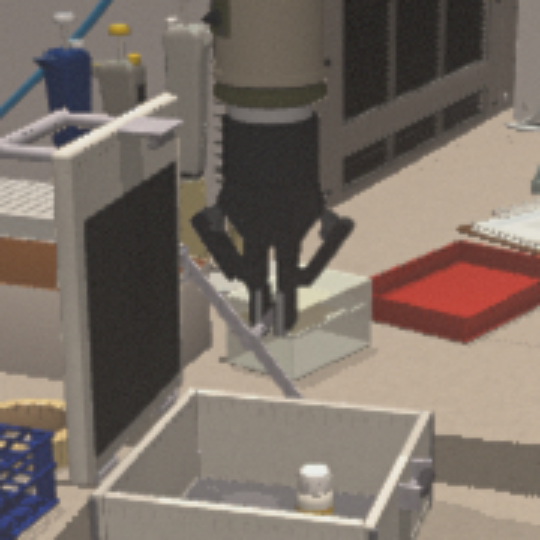

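send_rows(
  grip=[255,255,255,255,255],
  offset=[
    [-4,-6,0],
    [-8,-12,0],
    [-11,-19,0],
    [-13,-26,0],
    [-15,-33,0],
  ],
  twist=[0,0,0,0,0],
)

```text
clock: 19.85
position: [0.6324, -0.1212, 0.1198]
ee_rot: [0.454, 0.541, -0.449, 0.548]
ft_force: [12.4, 0.1, 11.0]
grip_width: 0.101
```

```bash
python3 - <<'E'
from h import *
o,R=st(); print(w2c(o["position"]))
for n in("side",):
    I,D=viewer.camera(n); cv2.imwrite(f"pics/{n}20.png",cv2.resize(I[100:280,210:390],None,fx=3,fy=3))
E
```

```text
t 19.85 p [ 0.6324 -0.1212  0.1198] F [12.4  0.1 11. ] g 0.101 q [ 0.61  0.53 -0.66  1.52  0.34  1.2   0.08]
[[ 0.011  0.983  0.185]
 [-0.001  0.185 -0.983]
 [-1.     0.011  0.003]]
[ 0.01587434 -0.1646031   0.11978495]
```

View pics/side20.png

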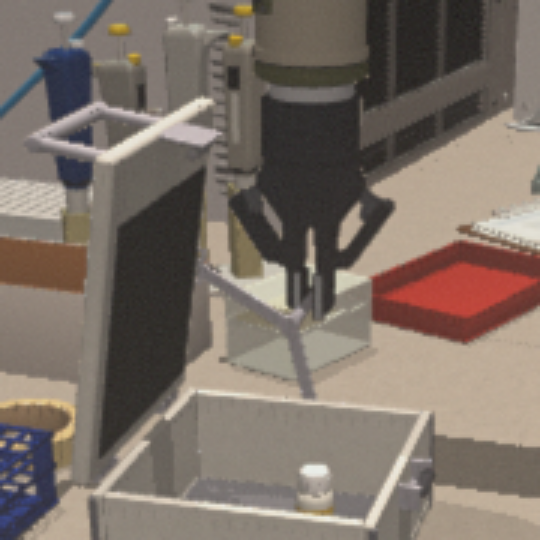

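send_rows(
  grip=[255,255,255,150,150],
  offset=[
    [-1,-4,0],
    [-1,-8,0],
    [-1,-8,0],
    [-1,-8,0],
    [-1,-8,0],
  ],
  twist=[0,0,0,0,0],
)

```text
clock: 20.32
position: [0.6202, -0.1231, 0.1173]
ee_rot: [0.451, 0.544, -0.452, 0.544]
ft_force: [-0.2, 0.2, -0.3]
grip_width: 0.378
```

```bash
python3 - <<'E'
from h import *
o,R=st(); print(w2c(o["position"]))
for n in("side",):
    I,D=viewer.camera(n); cv2.imwrite(f"pics/{n}21.png",cv2.resize(I[100:280,210:390],None,fx=3,fy=3))
E
```

```text
t 20.32 p [ 0.6202 -0.1231  0.1173] F [-0.2  0.2 -0.3] g 0.378 q [ 0.62  0.52 -0.67  1.55  0.34  1.19  0.08]
[[ 0.     0.983  0.185]
 [-0.001  0.185 -0.983]
 [-1.     0.     0.001]]
[ 0.00352051 -0.16417839  0.11732436]
```

View pics/side21.png

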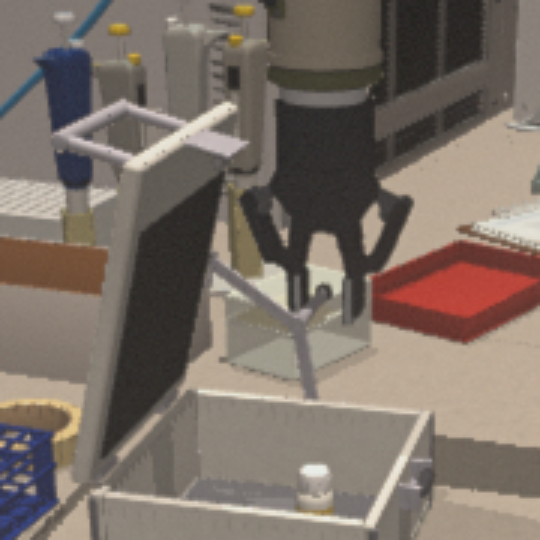

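send_rows(
  grip=[110,110,110,110,110],
  offset=[
    [0,0,0],
    [-20,0,0],
    [-60,0,0],
    [-100,0,0],
    [-140,0,0],
  ],
  twist=[0,0,0,0,0],
)

```text
clock: 20.78
position: [0.6194, -0.123, 0.2577]
ee_rot: [0.451, 0.545, -0.452, 0.544]
ft_force: [1.2, 0.2, 0.2]
grip_width: 0.57
```

```bash
python3 - <<'E'
from h import *
o,R=st(); print(w2c(o["position"]))
for n in("side","top"):
    I,D=viewer.camera(n); np.save(n+"22.npy",D);cv2.imwrite(f"pics/{n}22f.png",I);cv2.imwrite(f"pics/{n}22.png",cv2.resize(I[100:280,210:390],None,fx=3,fy=3))
    for x in viewer.spot_point("lid_bar",n)[:2]:
        u,v=x["position"];print(n,x["score"],u,v,w2c(back(n,u,v,D[int(v),int(u)])))
E
```

```text
t 20.78 p [ 0.6194 -0.123   0.2577] F [1.2 0.2 0.2] g 0.57 q [ 0.64  0.42 -0.7   1.37  0.27  1.45  0.13]
[[-0.002  0.983  0.185]
 [ 0.     0.185 -0.983]
 [-1.    -0.002 -0.001]]
[ 0.00271139 -0.16387194  0.25768929]
side 0.59 241.9 140.3 [0.11048137 0.01078838 0.30332276]
side 0.54 318.2 283.8 [-0.06458604  0.09897522  0.05754049]
top 0.76 309.7 121.1 [0.11104585 0.0049712  0.30599763]
```

View pics/side22.png

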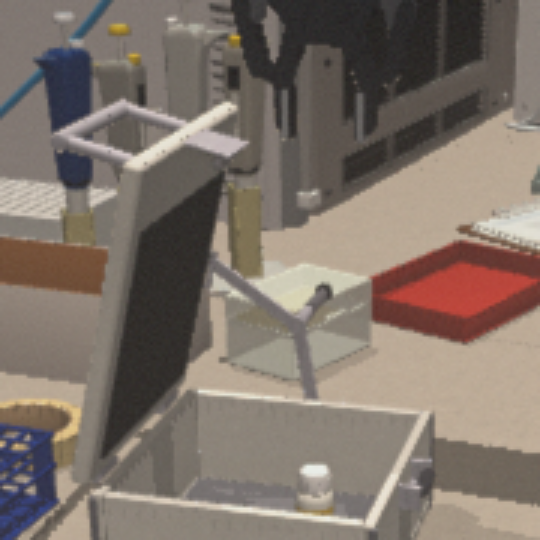

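View pics/top22f.png

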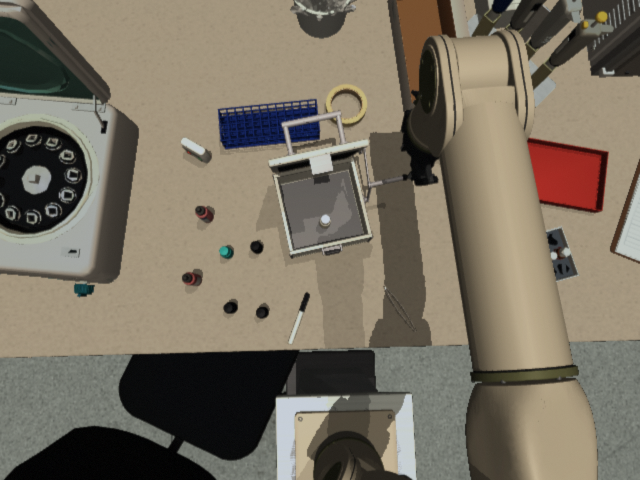

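```bash
python3 - <<'E'
from h import *
from plan import to
to(c2w([.110,0,.375]),10.7)
E
```

```text
t 20.98 p [ 0.6204 -0.123   0.2575] F [1.  0.8 0.3] g 0.569 q [ 0.63  0.42 -0.7   1.37  0.27  1.44  0.13]
[[ 0.001  0.983  0.185]
 [-0.001  0.185 -0.983]
 [-1.     0.001  0.001]]
yaw 10.6 offset mm [-117.6  105.9 -164.4] dist 228.0
twist -0.05432359632510497
```

send_rows(
  grip=[140,140,140,140,140],
  offset=[
    [-40,0,0],
    [-80,0,0],
    [-117,8,-12],
    [-118,28,-44],
    [-118,49,-77],
  ],
  twist=[0,0,0,0,0],
)

```text
clock: 21.4
position: [0.6548, -0.0396, 0.3757]
ee_rot: [0.453, 0.543, -0.453, 0.544]
ft_force: [1.1, 0.2, -0.9]
grip_width: 0.451
```

send_rows(
  grip=[140,140,140,140,140],
  offset=[
    [0,20,-32],
    [0,40,-64],
    [0,57,-87],
    [0,57,-87],
    [0,57,-87],
  ],
  twist=[0,0,0,0,0],
)

```text
clock: 21.82
position: [0.6939, 0.0602, 0.3718]
ee_rot: [0.449, 0.546, -0.451, 0.544]
ft_force: [-0.0, -0.8, 0.1]
grip_width: 0.452
```

```bash
python3 - <<'E'
from h import *
from plan import to
to(c2w([.110,0,.281]),10.7)
E
```

```text
t 21.82 p [0.6939 0.0602 0.3718] F [-0.  -0.8  0.1] g 0.452 q [ 0.23  0.57 -0.72  0.93  0.37  1.75 -0.14]
[[-0.004  0.982  0.189]
 [ 0.     0.189 -0.982]
 [-1.    -0.004 -0.001]]
yaw 10.9 offset mm [90.8  0.1  2.1] dist 91.0
twist 0.18141743832936186
```

send_rows(
  grip=[140,140,140,140,140],
  offset=[
    [20,0,1],
    [45,0,2],
    [70,0,2],
    [88,0,2],
    [91,0,2],
  ],
  twist=[0,0,0,0,0],
)

```text
clock: 22.23
position: [0.693, 0.0531, 0.2788]
ee_rot: [0.45, 0.545, -0.454, 0.542]
ft_force: [-0.5, -0.9, 0.4]
grip_width: 0.449
```

```bash
python3 - <<'E'
from h import *
from plan import to
to(c2w([.110,0,.281]),10.7)
for n in("side",):
    I,D=viewer.camera(n); cv2.imwrite(f"pics/{n}23.png",cv2.resize(I[60:280,180:400],None,fx=2.5,fy=2.5))
E
```

```text
t 22.23 p [0.693  0.0531 0.2788] F [-0.5 -0.9  0.4] g 0.449 q [ 0.29  0.57 -0.72  1.13  0.36  1.57 -0.16]
[[-0.007  0.983  0.183]
 [-0.002  0.183 -0.983]
 [-1.    -0.007  0.001]]
yaw 10.5 offset mm [-2.2  1.9 -4.7] dist 6.0
twist -0.16559672119814195
```

View pics/side23.png

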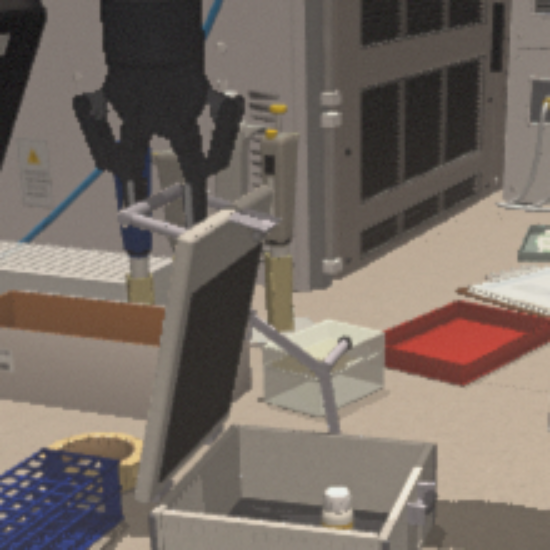

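send_rows(
  grip=[255,255,255,255,255],
  offset=[
    [0,0,0],
    [0,0,0],
    [0,0,0],
    [0,0,0],
    [0,0,0],
  ],
  twist=[0,0,0,0,0],
  newtons=60,
)

```text
clock: 22.7
position: [0.6953, 0.0552, 0.2856]
ee_rot: [0.452, 0.543, -0.451, 0.545]
ft_force: [1.8, -2.8, 6.6]
grip_width: 0.115
```

```bash
python3 arc.py 1.31 -0.05 6;python3 - <<'E'
from h import *
from plan import to
to(c2w([.110,0,.281]),10.7)
E
```

```text
1.31 [[0, -11], [0, -22], [0, -33], [2, -44], [3, -55]]
1.06 [[2, -11], [5, -21], [8, -32], [12, -42], [17, -52]]
0.81 [[5, -10], [10, -19], [16, -29], [22, -38], [29, -46]]
0.56 [[7, -8], [15, -16], [23, -24], [31, -31], [40, -38]]
0.31 [[9, -6], [18, -12], [28, -17], [38, -22], [48, -27]]
0.06 [[10, -4], [21, -7], [31, -10], [42, -12], [53, -14]]
t 22.7 p [0.6953 0.0552 0.2856] F [ 1.8 -2.8  6.6] g 0.115 q [ 0.29  0.57 -0.72  1.12  0.36  1.57 -0.16]
[[ 0.003  0.983  0.184]
 [-0.001  0.184 -0.983]
 [-1.     0.003  0.001]]
yaw 10.6 offset mm [ 4.6 -0.7 -3.1] dist 6.0
twist -0.1060736303832357
```

send_rows(
  grip=[255,255,255,255,255],
  offset=[
    [0,-11,0],
    [0,-22,0],
    [0,-33,0],
    [1,-44,0],
    [3,-55,0],
  ],
  twist=[0,0,0,0,0],
)

```text
clock: 23.12
position: [0.6415, 0.0448, 0.2832]
ee_rot: [0.453, 0.542, -0.451, 0.546]
ft_force: [3.9, -4.6, 9.1]
grip_width: 0.117
```

send_rows(
  grip=[255,255,255,255,255],
  offset=[
    [2,-11,0],
    [5,-21,0],
    [8,-32,0],
    [12,-42,0],
    [17,-52,0],
  ],
  twist=[0,0,0,0,0],
)

```text
clock: 23.53
position: [0.5898, 0.0352, 0.2657]
ee_rot: [0.452, 0.543, -0.451, 0.545]
ft_force: [-2.2, -4.2, 13.5]
grip_width: 0.113
```

```bash
python3 - <<'E'
from h import *
o,R=st(); print(w2c(o["position"]))
for n in("side",):
    I,D=viewer.camera(n); cv2.imwrite(f"pics/{n}24.png",cv2.resize(I[100:320,180:400],None,fx=2.5,fy=2.5))
E
```

```text
t 23.53 p [0.5898 0.0352 0.2657] F [-2.2 -4.2 13.5] g 0.113 q [ 0.48  0.33 -0.77  1.47  0.23  1.43 -0.12]
[[ 0.003  0.983  0.184]
 [-0.001  0.184 -0.983]
 [-1.     0.003  0.002]]
[ 0.003286   -0.00292957  0.26571005]
```

View pics/side24.png

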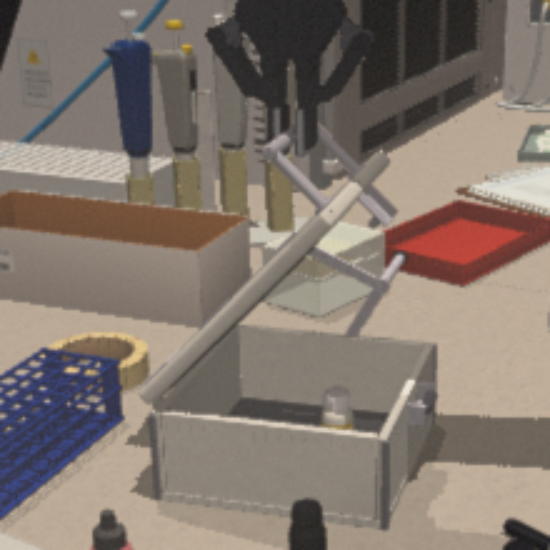

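send_rows(
  grip=[255,255,255,255,255],
  offset=[
    [5,-10,0],
    [10,-19,0],
    [16,-29,0],
    [22,-38,0],
    [29,-46,0],
  ],
  twist=[0,0,0,0,0],
)

```text
clock: 24.0
position: [0.5446, 0.0264, 0.2354]
ee_rot: [0.452, 0.543, -0.452, 0.545]
ft_force: [1.6, -5.3, 0.3]
grip_width: 0.113
```

send_rows(
  grip=[255,255,255,255,255],
  offset=[
    [7,-8,0],
    [15,-16,0],
    [23,-24,0],
    [31,-31,0],
    [40,-38,0],
  ],
  twist=[0,0,0,0,0],
)

```text
clock: 24.42
position: [0.5073, 0.0194, 0.1953]
ee_rot: [0.452, 0.543, -0.452, 0.545]
ft_force: [4.0, -4.4, -1.0]
grip_width: 0.115
```

```bash
python3 - <<'E'
from h import *
o,R=st(); print(w2c(o["position"]))
for n in("side",):
    I,D=viewer.camera(n); cv2.imwrite(f"pics/{n}25.png",cv2.resize(I[100:320,180:400],None,fx=2.5,fy=2.5))
E
```

```text
t 24.42 p [0.5073 0.0194 0.1953] F [ 4.  -4.4 -1. ] g 0.115 q [ 0.6   0.17 -0.79  1.78  0.13  1.24 -0.04]
[[ 0.002  0.983  0.184]
 [-0.002  0.184 -0.983]
 [-1.     0.002  0.002]]
[-0.08068491 -0.00306231  0.19529011]
```

View pics/side25.png

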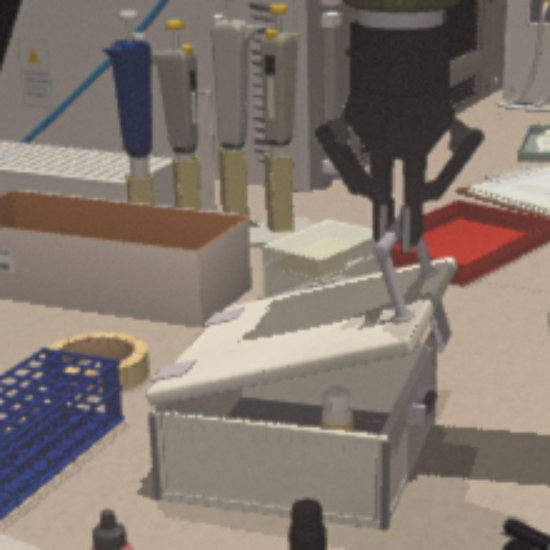

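send_rows(
  grip=[255,255,255,255,255],
  offset=[
    [9,-6,0],
    [18,-12,0],
    [28,-17,0],
    [38,-22,0],
    [46,-26,0],
  ],
  twist=[0,0,0,0,0],
)

```text
clock: 24.88
position: [0.4813, 0.0145, 0.1488]
ee_rot: [0.451, 0.543, -0.452, 0.545]
ft_force: [5.8, -6.7, -1.1]
grip_width: 0.114
```

send_rows(
  grip=[255,255,255,255,255],
  offset=[
    [4,-1,0],
    [8,-3,0],
    [11,-4,0],
    [14,-5,0],
    [14,-5,0],
  ],
  twist=[0,0,0,0,0],
)

```text
clock: 25.3
position: [0.4765, 0.0138, 0.1351]
ee_rot: [0.451, 0.544, -0.452, 0.545]
ft_force: [0.9, -5.8, -1.0]
grip_width: 0.11
```

```bash
cat > lidchk.py <<'E'
from h import *
import sys
o,R=st(); print(w2c(o["position"]))
for n in("side","top"):
    I,D=viewer.camera(n); P=(cloud(n,D)-O)@C
    m=(abs(P[...,1])<.08)&(P[...,0]>-.09)&(P[...,0]<.06)&(P[...,2]>.06)&(P[...,2]<.13)
    q=P[m]; A=np.c_[q[:,0]-.097,q[:,1],np.ones(len(q))]
    w=np.ones(len(q),bool)
    for _ in range(5):
        s=np.linalg.lstsq(A[w],q[w,2],rcond=None)[0]; w=abs(A@s-q[:,2])<.004
    print(n,w.sum(),"slope",-s[0],"y",s[1],"z0",s[2])
    cv2.imwrite(f"pics/{n}{sys.argv[1]}.png",cv2.resize(I[100:320,180:400],None,fx=2.5,fy=2.5))
E
python3 lidchk.py 26
```

```text
t 25.3 p [0.4765 0.0138 0.1351] F [ 0.9 -5.8 -1. ] g 0.11 q [ 0.62  0.16 -0.79  1.93  0.13  1.1  -0.04]
[[ 0.001  0.983  0.184]
 [-0.002  0.184 -0.983]
 [-1.     0.     0.002]]
[-0.1120094  -0.00279228  0.13513883]
side 2237 slope -0.0005420365498719907 y 0.0007723881918892811 z0 0.09542816798806587
top 2054 slope 0.0010178129188031571 y -0.00020665632829051928 z0 0.09568478939205391
```

View pics/side26.png

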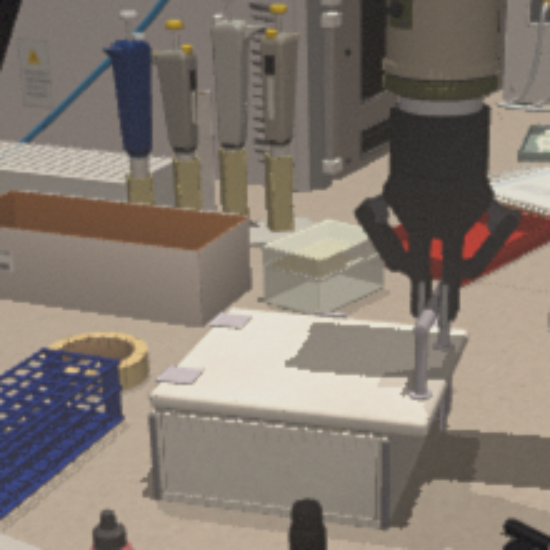

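send_rows(
  grip=[255,255,255,255,255],
  offset=[
    [1,0,0],
    [2,0,0],
    [3,0,0],
    [3,0,0],
    [3,0,0],
  ],
  twist=[0,0,0,0,0],
)

```text
clock: 25.82
position: [0.4766, 0.0137, 0.1347]
ee_rot: [0.451, 0.543, -0.452, 0.545]
ft_force: [-16.6, -7.2, 35.5]
grip_width: 0.116
```

```bash
python3 lidchk.py 27
```

```text
t 25.82 p [0.4766 0.0137 0.1347] F [-16.6  -7.2  35.5] g 0.116 q [ 0.62  0.16 -0.79  1.93  0.13  1.1  -0.04]
[[ 0.     0.983  0.184]
 [-0.004  0.184 -0.983]
 [-1.    -0.     0.004]]
[-0.11192943 -0.00286215  0.1347124 ]
side 2248 slope -0.0005017672911446932 y -0.0005628569473895839 z0 0.09538782361741192
top 2044 slope -0.00186125285078467 y 0.00035145998020222335 z0 0.09579149833894149
```

send_rows(
  grip=[255,255,110,110,110],
  offset=[
    [-2,0,0],
    [-3,0,0],
    [-3,0,0],
    [-3,0,0],
    [-3,0,0],
  ],
  twist=[0,0,0,0,0],
)

```text
clock: 26.33
position: [0.4763, 0.0153, 0.135]
ee_rot: [0.451, 0.544, -0.451, 0.544]
ft_force: [0.5, -0.7, 0.4]
grip_width: 0.533
```

send_rows(
  grip=[110,110,110,110,110],
  offset=[
    [-15,0,0],
    [-45,0,0],
    [-85,0,0],
    [-120,0,0],
    [-130,0,0],
  ],
  twist=[0,0,0,0,0],
)

```text
clock: 26.75
position: [0.4781, 0.0157, 0.27]
ee_rot: [0.452, 0.543, -0.45, 0.546]
ft_force: [0.4, 0.9, -0.1]
grip_width: 0.573
```

```bash
python3 lidchk.py 28; python3 - <<'E'
from h import *
D=viewer.camera("top")[1];P=cloud("top",D);K,R,t=cm("top")
D0=np.load("top0.npy")
for u,v in((204,213),(190,279)):
    print(np.abs(D[v-12:v+13,u-12:u+13]-D0[v-12:v+13,u-12:u+13]).mean())
E
```

```text
t 26.75 p [0.4781 0.0157 0.27  ] F [ 0.4  0.9 -0.1] g 0.573 q [ 0.66  0.03 -0.79  1.74  0.02  1.37  0.05]
[[ 0.006  0.983  0.186]
 [-0.001  0.186 -0.983]
 [-1.     0.006  0.002]]
[-0.11008218 -0.00117822  0.27003024]
side 2249 slope -0.00039456857221426727 y -2.0159110357131915e-06 z0 0.09542482118891392
top 1543 slope -0.0010474044048078203 y -0.0008209140118220354 z0 0.09592429594686742
0.015270468
0.014611993
```

View pics/side28.png

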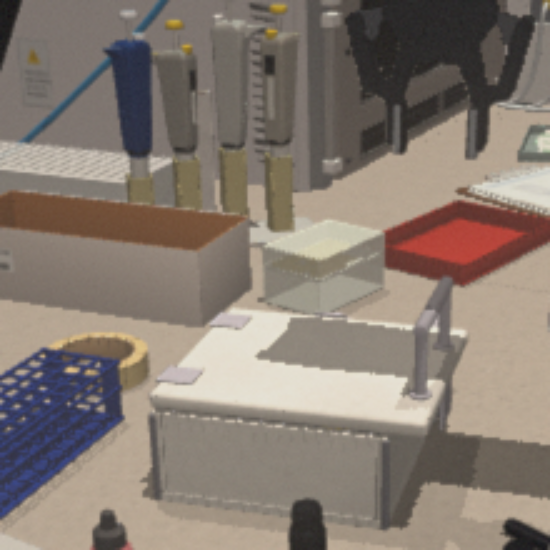

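The lid is flat and shut with the gripper clear of it. Handing in.

```bash
python3 - <<'E'
from workcell import manip
print(manip.hand_in())
E
```

```text
the job is handed in; nothing more can be done
None
```

I ran the whole sequence and handed the job in at about 27 s of the 72 s allowed. The hand-in gives no verdict, so what follows is from my own checks.

- **Opening:** I raised the lid past the lock point to about 1.61 rad by arm travel, then let it down onto the locked stay and let go.
- **Vial:** It went down to the chest floor inside and I released it. It stood upright in the pictures up to when the lid was about 0.3 rad from shut.
- **Closing:** I eased the lid up to about 1.53 rad. I then drew the knee forward and let go of it with the lid still up at about 1.31 rad. I brought the lid down in the grip without letting it drop and pressed it shut, with about 35 N at the end.

**Last checks:**
- **Lid:** The slope measured on both cameras was within about 0.002 rad of flat, against the 0.02 rad limit, and it stayed there after release. I inferred that the catch is home from that and from the hard stop at the final press, and did not pull-test it.
- **Gripper:** It was clear of everything, about 130 mm above the bar, with no contact force.
- **Dropper bottles:** Neither was touched. Depth around each differed from the first picture by about 15 mm on average. I did not follow this up; depth readings are missing in spots there, and in the pictures both looked to be where they started.
- **Vial:** With the lid shut it can't be seen, so I could not check it at the end.

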